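Stand up the fallen plug gauges and lock the carrier's retaining bar

ROBOT

A 6-joint arm with a two-finger parallel gripper is mounted at the origin on the work surface. World frame = base frame: x ahead of the robot, y to its left, z up, the work surface at z = 0. Lengths are in mm, angles in rad, forces in N, time in s.
With the tool pointing down it reaches from about 350 to 800 mm from the base axis. Payload 7.3 kg.
Tool frame: the origin (TCP) lies at the centre of the arm's flange, where the gripper is bolted on; the fingertips stand manip.tip_extent ahead of it and the grasp point (between the pads) lies 155 mm ahead of it (manip.tip_extent is the distance from the TCP to the fingertips, in mm); z points along the fingers, y is the line along which they close (so a half turn about z gives the same grasp; the last joint's range is limited). The gripper opens to 85 mm and grips with 20 to 120 N. Pads are 22 mm wide; open, the fingers measure 114 mm over their backs; the gripper's body (76 mm by 85 mm) begins 54 mm behind the grasp point. The pads swing forward as they close: fully open they stand 13 mm farther back than shut.
Start: joints at [1.174, 0.342, 1.524, -0, 1.275, -0.146], TCP at [130.272, 508.583, 404.722] pointing down, gripper open.
Joint ranges: [-2.53, 2.53], [-0.77, 2.02], [0.04, 2.7], [-1, 4.14], [0.28, 2.66], [-3.11, 3.11]. Speed limits (rad/s): [2.57, 2.57, 3.14, 3.14, 3.14, 3.14].

INTERFACE

Orientations are given as a unit quaternion [w, x, y, z].
In Python, from rig import monitor, optics, job, finder, manip gives the robot as it stands.
- The arm moves only by the tool play_rows, never from a script. Its arguments are lists of equal length, an entry for each row: "slide": the shift along the tool's x, y, z each as a share of 12 cm, from -1 to 1, a list of three; "rotation": the turn, a rotation vector about the tool's x, y, z each as a share of 90 degrees, from -1 to 1, a list of three; "grip": the gripper command: -1 is fully open, 1 is shut, values between are in proportion. In form: {"slide": [[x, y, z], ...], "rotation": [[wx, wy, wz], ...], "grip": [grip, ...]}. A call has 1 to 12 rows; each row is the pose to reach, as a shift and turn from the pose commanded when the call began, along the tool's axes at that moment; what a row does not reach only later rows make up. A row lasts 1/8 s, in which the tool goes at most 62.5 mm and 10.7 degrees, less where a joint would pass 70% of its speed; a pose out of reach is approached as far as the arm can. A call with a number of a shift or a turn outside -1 to 1 is refused whole. A call with a gripper value outside its range is refused whole. The fingers move at their own pace and stop on an object; "grip_force" is the grip in N (left out, the last holds). Time passes only in rows, so rows that repeat a pose let the fingers close. It gives the time, the measured TCP pose, the force, the opening and the grip force at its end, in the units of the state.
- monitor.get_state(): the state, without advancing time (a new reading comes with each control period).
- optics.get_image(name): name is "side" or "top"; returns a dict with "img" (400x640x3 uint8, red, green, blue), "mtx" (3x3 intrinsics, pixels), "world_from_camera" (4x4, takes a point from camera to world coordinates). Camera axes: x right, y down, z forward; pixel columns grow to the right and rows downward; lengths in mm; the calibration is good to about 2 mm. A picture is of the moment at which its call begins. There is no depth.
- job.close_job(): hands the job in; it is judged then, once.
Trained networks look in a picture, given as the dict that the camera call returned (one of the last four; its "shot" number tells which), for a name from the list of things; names that differ only in an ending like _2 or _b are one class to them, and where a whole thing is asked for, a point or a joint stands for the part that bears it (a point fixed in the world has none). Each returns a list of dicts, best first, with "conf" (0 to 1); they miss things now and then, are a little off and sometimes report something else, mostly with a low value. They report only what shows in the picture. A call takes as long as a camera call. They do not tell look-alikes from the thing itself.
- finder.spot_in(label, picture): "at" ([x, y, z] in mm, in world coordinates, good to about 4 mm: the middle of the surface that is visible of it).
- finder.outline_of(label, picture): "region" (400x640 bool, what is visible of it).
- finder.landmark_of(label, picture): "at" ([x, y, z] in mm, in world coordinates, good to about 4 mm: a listed point, or the origin of a listed thing).
The state is a dict: "t": time; "joint_pos": joint angles; "dq": joint speeds; "effort": joint torques, N m; "position": TCP position; "tool_rot": TCP orientation; "contact_force": force on the tool from outside, world axes, zero at the start; "moment": the same for the moment, N m; "width": opening from 0.0 (shut) to 1.0 (fully open); "finger_force": force on a finger pad.
Only numpy, scipy, OpenCV 4.12 (cv2) and the standard library are available. Lean on these libraries where they do the work, as an engineer would, in place of code of your own. Each camera call takes 0.05 s, during which the arm holds its last target. There are 200 camera calls.

TASK

Load the gauge carrier: stand every fallen plug gauge upright on its hexagonal foot on the carrier plate, in the strip between the two bolts and the back rail. Then lift the retaining bar and swing it about its loose headed bolt until its slot drops over the short stud and the bar lies flat on the plate, and thread onto that stud first the plain spacer, then the flat washer, then the flanged bushing with its flange down, each lying snugly on the one below. Leave the bottle, the blue box and the caliper where they are.

Things in the scene. Friction and masses are not known exactly. Their poses are not given: they have to be found in the camera images.
- carrier: fixed grey plate 260 x 260 mm, 10 mm thick; origin at the centre of its underside, on the bench. Own +x points from the robot to the back rail (at x = 120 to 128 mm, 18 mm high). Both bolts stand on the line x = 0. Gauges belong on the plate anywhere in the strip behind the closed bar (from x = 17 mm) up to the rail, e.g. centred at x = 78 mm and y = -84, 0, 84 mm
- stud_foot (a point): foot of the short stud, at the plate's top (z = 10 mm), at own x = 0, y = +95.5 mm of the carrier. The stud is 10 mm in diameter, stands 36 mm above the plate and has a tapered tip
- pivot_foot (a point): foot of the headed pivot bolt, at the plate's top, at x = 0, y = -95.5 mm of the carrier. Shank 10 mm in diameter and 52 mm long, then a head 22 mm in diameter, 8 mm thick (top 60 mm above the plate). The bar sits loosely on the shank and cannot come off; it can rise 46 mm before it meets the head
- bar_grip (a point): centre of the black grip block on the bar (44 mm along the bar, 22 mm wide, 24 mm high, standing on the bar's top), 18 mm above the bar's underside and 100 mm from its pivot hole. Own +x points along the bar from hole to slot. The bar balances about here; it starts flat on the plate, swung open 50 to 75 degrees towards the robot, and must rise 36 mm or more to pass over the stud
- bar_hole (a point): centre of the bar's pivot hole (14 mm wide), half-way through the thickness; axes as bar_grip. The bar is a steel flat 30 mm wide, 6 mm thick, 241 mm long, 0.28 kg
- bar_slot (a point): centre of the bar's slot (closed, 14 mm wide, 24 mm long along the bar), 191 mm from the hole centre, half-way through the thickness; axes as bar_grip. In place it lies at the stud, 3 mm above the plate
- spacer_mid (a point): plain brass tube spacer, outside 28 mm, bore 14 mm, 14 mm high; its centre, half-way up; +z is its axis. In place 13 mm above stud_foot
- washer_mid (a point): flat steel washer, outside 40 mm, bore 14 mm, 8 mm thick; its centre, half-way up; +z is its axis. In place 24 mm above stud_foot
- bushing_mid (a point): flanged dark steel bushing, bore 14 mm, 18 mm high: flange 40 mm in diameter and 5 mm thick at the bottom, sleeve 26 mm in diameter and 13 mm high above it; its centre half-way up; +z runs along the axis from flange to sleeve. In place, flange down, 37 mm above stud_foot
- gauge0: plug gauge, 100 mm long, 0.3 kg, starts toppled on the bench; may be absent. Hexagonal steel foot 44 mm across flats, 20 mm thick; black handle 22 mm in diameter, 70 mm long; round collar 40 mm in diameter, 10 mm thick. Origin on the axis half-way along; own +z points from foot to collar. Lying, the origin is 21 mm above the bench; standing, 50 mm. Mass centre about 27 mm nearer the foot
- gauge1: plug gauge, 100 mm long, 0.3 kg, starts toppled on the bench; may be absent. Hexagonal steel foot 44 mm across flats, 20 mm thick; black handle 22 mm in diameter, 70 mm long; round collar 40 mm in diameter, 10 mm thick. Origin on the axis half-way along; own +z points from foot to collar. Lying, the origin is 21 mm above the bench; standing, 50 mm. Mass centre about 27 mm nearer the foot
- gauge2: plug gauge, 100 mm long, 0.3 kg, starts toppled on the bench; may be absent. Hexagonal steel foot 44 mm across flats, 20 mm thick; black handle 22 mm in diameter, 70 mm long; round collar 40 mm in diameter, 10 mm thick. Origin on the axis half-way along; own +z points from foot to collar. Lying, the origin is 21 mm above the bench; standing, 50 mm. Mass centre about 27 mm nearer the foot
- bottle: bystander: white bottle with red cap, 70 mm in diameter, 190 mm high; origin at the centre of its underside
- gaugebox: bystander: blue box 60 x 120 x 45 mm; origin at the centre of its underside
- caliper: bystander: caliper lying flat, 220 mm long, 12 mm thick at most; origin on its underside, half-way along its beam
Things that resemble listed ones, but are neither listed nor needed, are in the scene too. What is shaped like the gauge1 but green or yellow is not meant.

How it is judged (in metres and radians):
On the way, in this order (a step that is already met when the one before it is completed fails the run):
1. every plug gauge present stands upright on the carrier plate between the bolts and the back rail (angle between each of gauge0, gauge1, gauge2's own z axis and vertical below 0.08 rad and x of gauge0 in the frame of carrier between 0.032 and 0.12 m and y of gauge0 in the frame of carrier between -0.125 and 0.125 m and z of gauge0 in the frame of carrier between 0.055 and 0.066 m and x of gauge1 in the frame of carrier between 0.032 and 0.12 m and y of gauge1 in the frame of carrier between -0.125 and 0.125 m and z of gauge1 in the frame of carrier between 0.055 and 0.066 m and x of gauge2 in the frame of carrier between 0.032 and 0.12 m and y of gauge2 in the frame of carrier between -0.125 and 0.125 m and z of gauge2 in the frame of carrier between 0.055 and 0.066 m), for 0.2 s.
2. the bar's slot is down over the stud and the bar lies flat on the plate (horizontal distance between bar_slot and stud_foot below 0.012 m and z of bar_slot in the frame of stud_foot below 0.007 m and angle between bar_slot's own z axis and vertical below 0.06 rad), for 0.2 s.
3. the spacer is on the stud, on top of the bar (horizontal distance between spacer_mid and stud_foot below 0.005 m and angle between the z axis of spacer_mid and the z axis of carrier, either way round below 0.12 rad and z of spacer_mid in the frame of stud_foot between 0.009 and 0.017 m), for 0.2 s.
4. the washer is on the stud, on top of the spacer (horizontal distance between washer_mid and stud_foot below 0.005 m and angle between the z axis of washer_mid and the z axis of carrier, either way round below 0.12 rad and z of washer_mid in the frame of stud_foot between 0.02 and 0.028 m), for 0.2 s.
5. the bushing is on the stud, on top of the washer (horizontal distance between bushing_mid and stud_foot below 0.005 m and angle between bushing_mid's own z axis and vertical below 0.12 rad and z of bushing_mid in the frame of stud_foot between 0.033 and 0.041 m), for 0.2 s.
At the end, for the whole second after the job is handed in: every gauge present stands on its foot (within 0.08 rad) on the plate, axis 32 to 120 mm behind the bolt line; bar flat (0.06 rad), slot centre within 12 mm of the stud; spacer, washer, bushing (flange down) stacked on the stud in that order, axes within 5 mm, heights within 4 mm; all at rest (all of step 1 and all of step 2 and all of step 3 and all of step 4 and all of step 5 and linear speed of each of gauge0, gauge1, gauge2, spacer, washer, bushing, bar below 0.02 m/s); the robot touches nothing.
It fails at once if the white bottle is shoved more than 40 mm or tipped over (distance of bottle from where it was at the start of the episode above 0.04 m or angle between bottle's own z axis and vertical above 0.5 rad).
It fails at once if the blue gauge box is shoved more than 40 mm or tipped over (distance of gaugebox from where it was at the start of the episode above 0.04 m or angle between gaugebox's own z axis and vertical above 0.5 rad).
It fails at once if the caliper is shoved more than 40 mm or tipped over (distance of caliper from where it was at the start of the episode above 0.04 m or angle between caliper's own z axis and vertical above 0.5 rad).
Of gauge0, gauge1, gauge2 only 2 to 3 are there at a start; the rules pass over those that are not, and their reading is None.
At some moment in a run one of spacer, washer, bushing may be knocked a few centimetres aside while the robot is not near it.
Once in a run the grip may slacken for a moment while it holds something.
It also fails if it takes over 210 s, if anything falls off the work surface, if the arm or the gripper's body presses on something with over 40 N, if the wrist force passes 120 N, or if a joint passes its speed limit or range.

## Working session

There is one attempt and no reset: what is moved stays moved. The work goes in short steps, Python scripts to look and compute and a tool call to move; the robot and the scene stay as the last step left them, time stands still between calls to the robot, and variables do not carry over. Pictures are saved under pics/ and viewed, at most 14 in all, crops included, and the job is handed in when it is done.

Besides the shell and the picture viewer there is one more tool, called after "Request:" as name(argument=value, ...), one argument or row to a line, values as JSON. play_rows: Moves the arm, as the interface text tells. Shift numbers are shares of 12 cm and turn numbers shares of 90 degrees, none past 1 either way. Its arguments: {"type":"object","properties":{"slide":{"type":"array"},"rotation":{"type":"array"},"grip":{"type":"array"},"grip_force":{"type":"number"}},"required":["slide","rotation","grip"]}

```bash
ls; mkdir -p pics; cat > h.py <<'E'
import numpy as np, cv2
from rig import monitor, optics, job, finder, manip
from scipy.spatial.transform import Rotation as R
def save(p,n): cv2.imwrite('pics/'+n,cv2.cvtColor(p,cv2.COLOR_RGB2BGR))
def ray(pic,u,v,z):
    T=np.array(pic['world_from_camera']);d=T[:3,:3]@np.linalg.inv(pic['mtx'])@[u,v,1];o=T[:3,3]
    return o+d*(z-o[2])/d[2]
def pix(pic,p):
    T=np.linalg.inv(pic['world_from_camera']);q=pic['mtx']@(T[:3,:3]@np.array(p)+T[:3,3]);return q[:2]/q[2]
E
python3 - <<'E'
from h import *
print(manip.tip_extent)
s=monitor.get_state();print({k:np.round(v,3) for k,v in s.items()})
for n in('top','side'):
    p=optics.get_image(n);save(p['img'],n+'0.png')
    print(n,np.round(p['world_from_camera'],3).tolist(),np.round(p['mtx'],1).tolist())
    for l in 'carrier stud_foot pivot_foot bar_grip bar_hole bar_slot spacer_mid washer_mid bushing_mid gauge0 bottle gaugebox caliper'.split():
        for d in finder.landmark_of(l,p)[:5]: print(l,np.round(d['at'],0),round(d['conf'],2),np.round(pix(p,d['at'])))
E
```

```text
pics
173.4
{'t': np.float64(0.0), 'joint_pos': array([ 1.174,  0.343,  1.525,  0.   ,  1.275, -0.146]), 'dq': array([-0.001,  0.001, -0.   ,  0.001, -0.   , -0.001]), 'effort': array([-1.0000e-03, -4.3366e+01, -2.4602e+01, -0.0000e+00,  8.0000e-03,
        0.0000e+00]), 'position': array([130.199, 508.459, 404.016]), 'tool_rot': array([-0.   ,  0.125,  0.992, -0.001]), 'contact_force': array([-0.874,  0.454,  0.017]), 'moment': array([-0.018, -0.008, -0.021]), 'finger_force': np.float64(0.0), 'width': np.float64(1.001)}
top [[-0.026, -0.997, 0.07, 465.99], [-1.0, 0.025, -0.005, 22.828], [0.004, -0.07, -0.998, 1272.529], [0.0, 0.0, 0.0, 1.0]] [[364.9, 0.0, 319.5], [0.0, 364.9, 200.6], [0.0, 0.0, 1.0]]
carrier [560.  20.   3.] 0.9 [318. 199.]
carrier [ 749. -291.   -1.] 0.3 [405. 144.]
stud_foot [555. 118.   5.] 0.73 [290. 201.]
pivot_foot [572. -72.  16.] 0.75 [345. 195.]
pivot_foot [403.  16.  14.] 0.51 [321. 244.]
bar_grip [481. -26.  29.] 0.56 [332. 221.]
bar_hole [570. -73.  16.] 0.93 [345. 195.]
bar_hole [ 418. -279.    7.] 0.22 [406. 238.]
bar_slot [402.  18.  15.] 0.74 [320. 24
[... 753 characters left out ...]
8.]
bar_grip [480. -25.  27.] 0.85 [312. 220.]
bar_hole [576. -77.  13.] 0.6 [352. 218.]
bar_slot [404.  14.  17.] 0.68 [280. 228.]
bar_slot [ 431. -375.    5.] 0.28 [399. 332.]
spacer_mid [ 432. -370.    7.] 0.62 [398. 330.]
washer_mid [ 417. -281.    5.] 0.66 [363. 306.]
bushing_mid [ 530. -362.   10.] 0.59 [424. 300.]
gauge0 [ 571. -261.   21.] 0.82 [403. 260.]
gauge0 [610. 282.  21.] 0.71 [280. 144.]
gauge0 [369. 246.  26.] 0.71 [219. 184.]
gauge0 [270. 394.  20.] 0.59 [163. 174.]
gauge0 [463. 356.  19.] 0.57 [227. 153.]
bottle [682. 362.   1.] 0.83 [283. 129.]
gaugebox [779.  22.   2.] 0.62 [377. 168.]
caliper [ 745. -286.    0.] 0.7 [454. 235.]
caliper [683. 362.   3.] 0.35 [283. 128.]
```

```bash
python3 - <<'E'
import cv2
a=cv2.imread('pics/top0.png')[95:315,170:490]
cv2.imwrite('pics/top0c.png',cv2.resize(a,(800,550),interpolation=2))
a=cv2.imread('pics/side0.png')[90:370,120:500]
cv2.imwrite('pics/side0c.png',cv2.resize(a,(800,589),interpolation=2))
E
```

```text
(no output)
```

View pics/top0c.png

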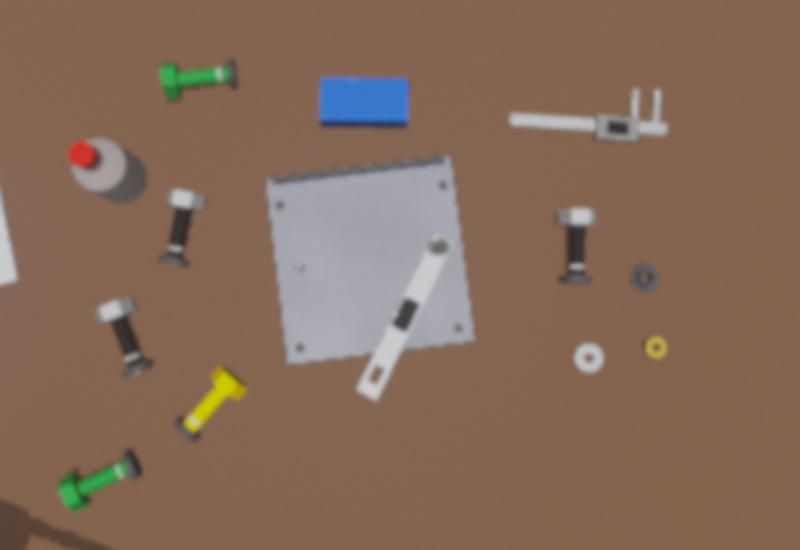

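View pics/side0c.png

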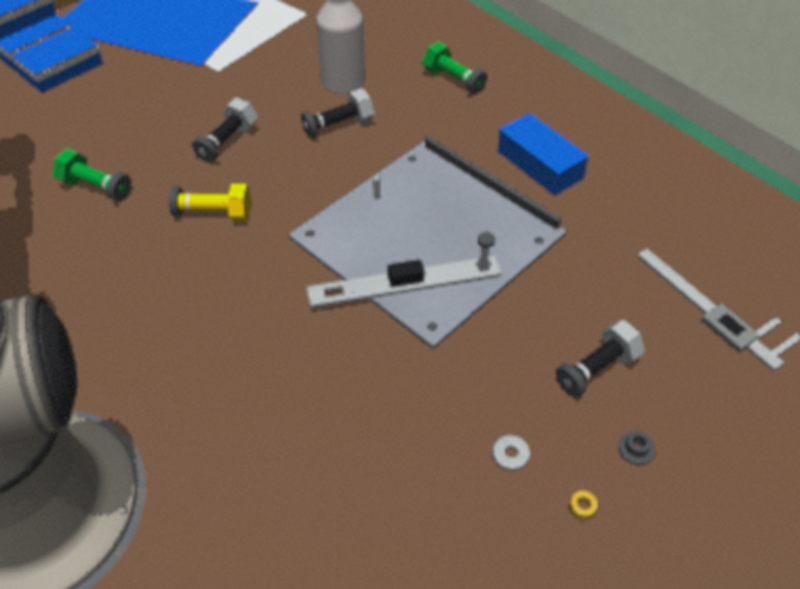

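The top crop shows three gauges with a steel foot and black handle: crop (180,225), (123,335) and (577,245), which are full-frame (242,185), (219,229) and (401,193). The look-alikes are green at crop (198,77) and (100,480), and yellow at (212,403). The bar is open towards the robot. The small parts lie at the right: washer (588,357), spacer (655,347), and bushing (643,278), which sits flange down. Next I make a few small moves to learn the arm's kinematics, since the tilts need it.

Request:
play_rows(
  slide=[
    [-0.5,0,0],
    [-1,-0.5,0],
    [-1,-1,0],
    [-1,-1,0],
    [-1,-1,0],
  ],
  rotation=[
    [0.1,0,0],
    [0.2,0,0],
    [0.3,0,0],
    [0.3,0,0],
    [0.3,0,0],
  ],
  grip=[-1,-1,-1,-1,-1],
)

```text
t: 2.02
position: [216.8, 362.3, 405.1]
tool_rot: [-0.029, 0.122, 0.965, -0.231]
contact_force: [-0.3, 0.5, -0.4]
width: 1.001
finger_force: 0.0
```

```bash
cat > log.py <<'E'
import json
from rig import monitor
s=monitor.get_state()
d=[list(map(float,s[k])) for k in('joint_pos','position','tool_rot')]
open('log.jsonl','a').write(json.dumps(d)+'\n');print([[round(x,3) for x in y] for y in d],s['t'])
E
python3 log.py
```

```text
[[0.91, 0.279, 1.658, -0.181, 1.638, -0.381], [216.805, 362.32, 405.119], [-0.029, 0.122, 0.965, -0.231]] 2.025
```

Request:
play_rows(
  slide=[
    [-0.5,0,0],
    [-1,0,0],
    [-1,0,0],
    [-1,0,0],
    [-1,0,0],
  ],
  rotation=[
    [-0.1,0.1,0],
    [-0.2,0.2,0],
    [-0.3,0.3,0],
    [-0.3,0.3,0],
    [-0.3,0.3,0],
  ],
  grip=[-1,-1,-1,-1,-1],
)

```text
t: 2.65
position: [333.6, 333.2, 404.7]
tool_rot: [-0.222, 0.175, 0.959, 0.033]
contact_force: [-0.5, -1.0, 1.0]
width: 0.999
finger_force: 0.0
```

```bash
python3 log.py
```

```text
[[0.522, 0.312, 1.609, 0.335, 1.534, -0.753], [333.645, 333.175, 404.691], [-0.222, 0.175, 0.959, 0.033]] 2.65
```

Request:
play_rows(
  slide=[
    [0,0,0.5],
    [0,-0.5,1],
    [0,-1,1],
    [0,-1,1],
    [0,-1,1],
  ],
  rotation=[
    [0,-0.1,0],
    [0,-0.2,0],
    [0,-0.3,0],
    [0,-0.4,0],
    [0,-0.5,0],
  ],
  grip=[-1,-1,-1,-1,-1],
)

```text
t: 3.28
position: [240.6, 237.3, 299.2]
tool_rot: [0.164, 0.173, 0.97, -0.037]
contact_force: [0.6, -0.3, -0.5]
width: 1.0
finger_force: 0.0
```

```bash
python3 log.py; cat >> h.py <<'E'
def rz(a): return R.from_euler('z',a)
def ry(a): return R.from_euler('y',a)
def fk(q,P):
    d1,a1,lat,L2,a3,L3,d6=P[:7]
    A=rz(q[0]);
    B=A*ry(q[1]);C=B*ry(q[2]);
    D=C*rz(P[7]*q[3]);E=D*ry(q[4]);F=E*rz(P[8]*q[5]+P[9])
    p=A.apply([a1,lat,d1])+B.apply([0,0,L2])+C.apply([a3,0,L3])+E.apply([0,0,d6])
    return p,F
E
cat > fit.py <<'E'
from h import *; import json
from scipy.optimize import least_squares
D=[json.loads(l) for l in open('log.jsonl')]
D.append([[1.174,.3425,1.5245,0,1.275,-.146],[130.25,508.5,404.4],[0,.125,.992,-.0005]])
for s4 in(1,-1):
  for s6 in(1,-1):
    def f(x):
        P=list(x[:7])+[s4,s6,x[7]];r=[]
        for q,p,t in D:
            a,F=fk(q,P);r+=list(a-p)+list(300*(F.inv()*R.from_quat([t[1],t[2],t[3],t[0]])).as_rotvec())
        return r
    best=min((least_squares(f,[300,0,76,400,0,400,80,o]) for o in(0,1.57,3.14,-1.57)),key=lambda s:s.cost)
    print(s4,s6,best.cost,np.round(best.x,3))
E
python3 fit.py
```

```text
[[0.673, 0.135, 2.187, -0.465, 0.707, -0.205], [240.568, 237.286, 299.219], [0.164, 0.173, 0.97, -0.037]] 3.275
1 1 0.02014310616641304 [225.915   0.631  76.395 503.887  47.276 379.901 140.052   1.571]
1 -1 40297.56901644109 [225.915   0.631  76.395 503.887  47.276 379.901 140.052   0.828]
-1 1 61594.222874022096 [-3.662577e+03 -8.090120e+02  7.469300e+01  3.016139e+03 -1.158460e+03
 -5.647900e+01 -9.244100e+01  1.403000e+00]
-1 -1 78084.89611190432 [-3.662577e+03 -8.090120e+02  7.469300e+01  3.016139e+03 -1.158460e+03
 -5.647900e+01 -9.244100e+01  6.650000e-01]
```

```bash
cat >> h.py <<'E'
from scipy.optimize import least_squares
P=[225.915,.631,76.395,503.887,47.276,379.901,140.052,1,1,np.pi/2]
LO=np.array([-2.53,-.77,.04,-1,.28,-3.11]);HI=np.array([2.53,2.02,2.7,4.14,2.66,3.11])
def ik(p,F,seeds=None,m=.03):
    out=[]
    a=np.arctan2(p[1],p[0])
    if seeds is None: seeds=[[np.clip(a+s,-2.4,2.4),.6,1.6,q4,q5,q6] for s in(0,) for q4 in(0,1.5,3) for q5 in(.6,1.6) for q6 in(-1.5,0,1.5)]
    for s in seeds:
        f=lambda q:np.r_[(fk(q,P)[0]-p)/100,(fk(q,P)[1].inv()*F).as_rotvec()]
        r=least_squares(f,np.clip(s,LO+m+.01,HI-m-.01),bounds=(LO+m,HI-m),max_nfev=60)
        if r.cost<1e-6 and not any(np.abs(r.x-o).max()<.05 for o in out): out.append(r.x)
    return out
Z=np.array([0,0,1.])
def frame(x,z): return R.from_matrix(np.c_[x,np.cross(z,x),z])
def pickpose(c,f,al,eps,ext=155):  # c grasp point, f horizontal foot direction
    f=np.r_[f,0];t=-np.cos(al)*Z+np.sin(al)*f;x=eps*(np.cos(al)*f+np.sin(al)*Z)
    return np.array(c)-ext*t,frame(x,t)
def placepose(c,hd,be,eps,ext=155):
    h=np.array([np.cos(hd),np.sin(hd),0]);t=-np.cos(be)*Z+np.sin(be)*h;x=-eps*(np.sin(be)*Z+np.cos(be)*h)
    return np.array(c)-ext*t,frame(x,t)
E
python3 - <<'E'
from h import *
p=optics.get_image('top');im=p['img'];sd=optics.get_image('side')
for n,c in dict(A=(571,-261),B=(612,282),C=(463,356)).items():
    best=[d for pp in(p,sd) for d in finder.landmark_of('gauge0',pp) if np.hypot(*(d['at'][:2]-np.array(c)))<40]
    print(n,[np.round(d['at']).tolist() for d in best])
    for d in finder.outline_of('gauge0',p):
        ys,xs=np.nonzero(d['region']); 
        if len(xs)<30: continue
        W=np.array([ray(p,x,y,21)[:2] for x,y in zip(xs,ys)])
        m=W.mean(0)
        if np.hypot(*(m-c))<40:
            v=np.linalg.svd(W-m,full_matrices=False)[2][0]; print(' outline',np.round(m),np.round(v,3),len(xs))
            break
rd=np.radians
print('pick')
for n,c,f in(('A',(571,-261,24),0),('B',(612,282,24),-.1),('C',(463,356,24),.35)):
    for al in(0,15,30,45):
        print(n,al,[(e,np.round(s,1).tolist()) for e in(1,-1) for s in ik(*pickpose(c,[np.cos(f),np.sin(f)],rd(al),e))])
E
```

```text
A [[572.0, -262.0, 20.0], [573.0, -265.0, 18.0]]
 outline [ 579. -263.] [-0.999  0.035] 250
B [[612.0, 281.0, 23.0], [613.0, 283.0, 21.0]]
 outline [617. 281.] [-0.977  0.214] 277
C [[464.0, 361.0, 22.0], [461.0, 361.0, 20.0]]
pick
A 0 [(1, [-0.6, 0.8, 1.5, 0.0, 0.9, 1.0]), (-1, [-0.6, 0.8, 1.5, -0.0, 0.9, -2.1])]
A 15 [(1, [-0.6, 0.7, 1.7, 0.3, 0.6, 0.7]), (-1, [-0.6, 0.7, 1.7, 0.3, 0.6, -2.4])]
A 30 [(1, [-0.7, 0.7, 1.9, 1.1, 0.4, -0.1]), (-1, [-0.7, 0.7, 1.9, 1.1, 0.4, 3.0])]
A 45 [(1, [-0.8, 0.7, 2.0, 1.9, 0.6, -1.0]), (-1, [-0.8, 0.7, 2.0, 1.9, 0.6, 2.1])]
B 0 [(1, [0.3, 0.8, 1.3, 0.0, 1.0, 2.0]), (-1, [0.3, 0.8, 1.3, -0.0, 1.0, -1.2])]
B 15 [(1, [0.4, 0.8, 1.5, -0.2, 0.6, 2.2]), (-1, [0.4, 0.8, 1.5, -0.2, 0.6, -1.0])]
B 30 [(1, [0.4, 0.7, 1.7, -0.8, 0.3, 2.8]), (-1, [0.4, 0.7, 1.7, -0.8, 0.3, -0.3])]
B 45 []
C 0 [(1, [0.5, 0.7, 1.6, 0.0, 0.8, 1.7]), (-1, [0.5, 0.7, 1.6, 0.0, 0.8, -1.4])]
C 15 [(1, [0.6, 0.6, 1.8, -0.1, 0.4, 1.9]), (-1, [0.6, 0.6, 1.8, -0.1, 0.4, -1.3])]
C 30 []
C 45 [(1, [0.6, 0.7, 2.2, 3.5, 0.5, -1.7]), (-1, [0.6, 0.7, 2.2, 3.5, 0.5, 1.4])]
```

```bash
python3 - <<'E'
from h import *
rd=np.radians
for y in(-84,0,84):
  c=np.array([562.7,23,55])+np.r_[78*.996-y*(-.0)-y*.089,78*.089+y*.996,0]
  for be in(45,60,75):
    print(y,be,[(h,e,len(ik(*placepose(c,rd(h),rd(be),e)))) for h in range(-180,180,45) for e in(1,-1) if ik(*placepose(c,rd(h),rd(be),e))])
E
```

```text
-84 45 [(-180, 1, 1), (-180, -1, 1), (-135, 1, 1), (-135, -1, 1), (-90, 1, 1), (-90, -1, 1), (0, 1, 1), (0, -1, 1), (45, 1, 1), (45, -1, 1), (90, 1, 1), (90, -1, 1), (135, 1, 1), (135, -1, 1)]
-84 60 [(-135, 1, 1), (-135, -1, 1), (0, 1, 1), (0, -1, 1), (45, 1, 1), (45, -1, 1), (90, 1, 1), (90, -1, 1), (135, 1, 1), (135, -1, 1)]
-84 75 [(-135, 1, 1), (-135, -1, 1), (0, 1, 1), (0, -1, 1), (45, 1, 1), (45, -1, 1), (90, 1, 1), (90, -1, 1)]
0 45 [(-180, 1, 1), (-180, -1, 1), (-135, 1, 1), (-135, -1, 1), (-90, 1, 1), (-90, -1, 1), (0, 1, 1), (0, -1, 1), (45, 1, 1), (45, -1, 1), (90, 1, 1), (90, -1, 1), (135, 1, 1), (135, -1, 1)]
0 60 [(-135, 1, 1), (-135, -1, 1), (0, 1, 1), (0, -1, 1), (45, 1, 1), (45, -1, 1), (90, 1, 1), (90, -1, 1), (135, 1, 1), (135, -1, 1)]
0 75 [(-135, 1, 1), (-135, -1, 1), (0, 1, 1), (0, -1, 1), (45, 1, 1), (45, -1, 1), (90, 1, 1), (90, -1, 1), (135, 1, 1), (135, -1, 1)]
84 45 [(-180, 1, 1), (-180, -1, 1), (-135, 1, 1), (-135, -1, 1), (-90, 1, 1), (-90, -1, 1), (0, 1, 1), (0, -1, 1), (45, 1, 1), (45, -1, 1), (90, 1, 1), (90, -1, 1), (135, 1, 1), (135, -1, 1)]
84 60 [(-135, 1, 1), (-135, -1, 1), (-90, 1, 1), (-90, -1, 1), (0, 1, 1), (0, -1, 1), (45, 1, 1), (45, -1, 1), (90, 1, 1), (90, -1, 1), (135, 1, 1), (135, -1, 1)]
84 75 [(0, 1, 1), (0, -1, 1), (45, 1, 1), (45, -1, 1), (90, 1, 1), (90, -1, 1), (135, 1, 1), (135, -1, 1)]
```

```bash
cat >> h.py <<'E'
import json
def cur():
    s=monitor.get_state();t=s['tool_rot'];return np.array(s['position']),R.from_quat([t[1],t[2],t[3],t[0]]),np.array(s['joint_pos'])
def step(p,F,p2,F2,tag=''):
    """rounded command from pose to pose + rows needed"""
    s=np.round(F.inv().apply(p2-p)/120,2);w=np.round((F.inv()*F2).as_rotvec()/(np.pi/2),2)
    n=int(np.ceil(max(np.linalg.norm(s)*120/62.5,np.linalg.norm(w)*90/10.7)))
    print(tag,s.tolist(),w.tolist(),'rows',n,'OVER' if max(abs(s).max(),abs(w).max())>1 else '')
    return p+F.apply(s*120),F*R.from_rotvec(w*np.pi/2)
def chain(poses,p=None,F=None):
    if p is None: p,F,_=cur()
    for tag,p2,F2 in poses: p,F=step(p,F,np.array(p2),F2,tag)
    return p,F
def jpath(qa,qb,n): # joint-interpolated poses
    return [(f'j{i}',)+fk(qa+(qb-qa)*i/n,P) for i in range(1,n+1)]
CC=np.array([562.7,23.]);XA=np.array([.996,.089]);YA=np.array([-.089,.996])
def carr(x,y,z): return np.r_[CC+x*XA+y*YA,z]
G=dict(A=((572,-263),(.999,-.035),-84),B=((612.5,282),(.977,-.214),84),C=((463,361),None,0))
E
python3 - <<'E'
from h import *
p=optics.get_image('top')
a=ray(p,170+118/2.5,95+309/2.5,21)[:2];b=ray(p,170+138/2.5,95+368/2.5,21)[:2]
print('C',a,b,(a-b)/np.linalg.norm(a-b),(a+b)/2)
for n,u,v in(('piv head',437,245),('stud',299,268)):
    print(n,ray(p,170+u/2.5,95+v/2.5,70 if u>400 else 46))
rd=np.radians
_,_,q=cur()
c,f,y=G['B'];f=np.array(f);g=np.r_[c+f*6,25]
for e in(1,-1):
    qa=ik(*pickpose(g,f,rd(15),e));qb=ik(*placepose(carr(78,y,56),rd(95),rd(70),e))
    print(e,np.round(qa,2).tolist(),np.round(qb,2).tolist())
E
```

```text
C [500.73786766 367.62527322] [419.69314055 340.8854549 ] [0.94964588 0.31332524] [460.2155041  354.25536406]
piv head [573.24968149 -68.04337511  70.        ]
stud [549.00349183 116.94496085  46.        ]
1 [[0.38, 0.77, 1.49, -0.23, 0.68, 2.33]] [[-0.36, 1.08, 1.3, 1.01, 1.6, 2.24]]
-1 [[0.38, 0.77, 1.49, -0.23, 0.68, -0.81]] [[-0.36, 1.08, 1.3, 1.01, 1.6, -0.9]]
```

```bash
cat > planpick.py <<'E'
from h import *
import sys
n=sys.argv[1];al=np.radians(float(sys.argv[2]));e=int(sys.argv[3]);N=int(sys.argv[4])
c,f,y=G[n];f=np.array(f);g=np.r_[np.array(c)+f*6,25]
pp,F=pickpose(g,f,al,e);up=pp+[0,0,80]
p0,F0,q=cur();qu=ik(up,F)[0];print(np.round(qu,2))
chain(jpath(q,qu,N)+[('down',pp,F),('up',pp+[0,0,110],F)],p0,F0)
E
python3 planpick.py B 15 -1 3
```

```text
[ 0.38  0.66  1.44 -0.2   0.83 -0.86]
j1 [-0.71, 0.63, 0.25] [-0.0, 0.02, -0.02] rows 2 
j2 [-0.78, 0.45, 0.36] [-0.02, 0.01, -0.03] rows 2 
j3 [-0.82, 0.22, 0.47] [-0.02, 0.01, -0.03] rows 2 
down [0.18, -0.01, 0.64] [0.0, 0.0, -0.0] rows 2 
up [-0.24, 0.01, -0.88] [0.0, 0.0, -0.0] rows 2
```

Request:
play_rows(
  slide=[
    [-0.71,0.63,0.25],
    [-0.71,0.63,0.25],
    [-0.71,0.63,0.25],
  ],
  rotation=[
    [0,0.02,-0.02],
    [0,0.02,-0.02],
    [0,0.02,-0.02],
  ],
  grip=[-0.3,-0.3,-0.3],
)

```text
t: 4.25
position: [355.4, 277.1, 296.8]
tool_rot: [0.146, 0.161, 0.976, -0.036]
contact_force: [-1.3, -1.0, -0.1]
width: 0.65
finger_force: 0.0
```

Request:
play_rows(
  slide=[
    [-0.78,0.45,0.36],
    [-0.78,0.45,0.36],
    [-0.78,0.45,0.36],
  ],
  rotation=[
    [-0.02,0.01,-0.03],
    [-0.02,0.01,-0.03],
    [-0.02,0.01,-0.03],
  ],
  grip=[-0.3,-0.3,-0.3],
)

```text
t: 4.62
position: [468.4, 293.9, 280.9]
tool_rot: [0.139, 0.136, 0.981, -0.024]
contact_force: [-0.3, -0.5, -0.4]
width: 0.648
finger_force: 0.0
```

Request:
play_rows(
  slide=[
    [-0.82,0.22,0.47],
    [-0.82,0.22,0.47],
    [-0.82,0.22,0.47],
    [-0.82,0.22,0.47],
  ],
  rotation=[
    [-0.02,0.01,-0.03],
    [-0.02,0.01,-0.03],
    [-0.02,0.01,-0.03],
    [-0.02,0.01,-0.03],
  ],
  grip=[-0.3,-0.3,-0.3,-0.3],
)

```text
t: 5.12
position: [578.1, 289.5, 254.6]
tool_rot: [0.132, 0.109, 0.985, -0.011]
contact_force: [-0.5, 0.1, -0.5]
width: 0.646
finger_force: 0.0
```

```bash
python3 - <<'E'
from h import *
p,F,q=cur();print(p,q,monitor.get_state()['width'])
print('grasp',p+F.apply([0,0,155]))
for n in('top','side'):
    im=optics.get_image(n);save(im['img'],n+'1.png')
    gp=pix(im,p+F.apply([0,0,155]));o=np.array([612.5,282,21]);print(n,gp,pix(im,o))
a=cv2.imread('pics/side1.png')[60:240,150:390];cv2.imwrite('pics/side1c.png',cv2.resize(a,(800,600),interpolation=2))
E
python3 planpick.py B 15 -1 1
```

```text
[578.07281431 289.49293992 254.63027277] [ 0.37668233  0.65914937  1.445634   -0.19465286  0.82145574 -0.85564049] 0.6462180720278151
grasp [617.96142213 281.66649971 105.05538918]
top [236.52338404 180.9061741 ] [241.88675188 185.50336384]
side [280.78670315 121.4375252 ] [280.73594826 144.0467441 ]
[ 0.38  0.66  1.44 -0.2   0.83 -0.86]
j1 [-0.01, -0.0, 0.01] [0.0, 0.0, -0.0] rows 1 
down [0.18, -0.01, 0.64] [0.0, 0.0, -0.0] rows 2 
up [-0.24, 0.01, -0.88] [0.0, 0.0, -0.0] rows 2
```

View pics/side1c.png

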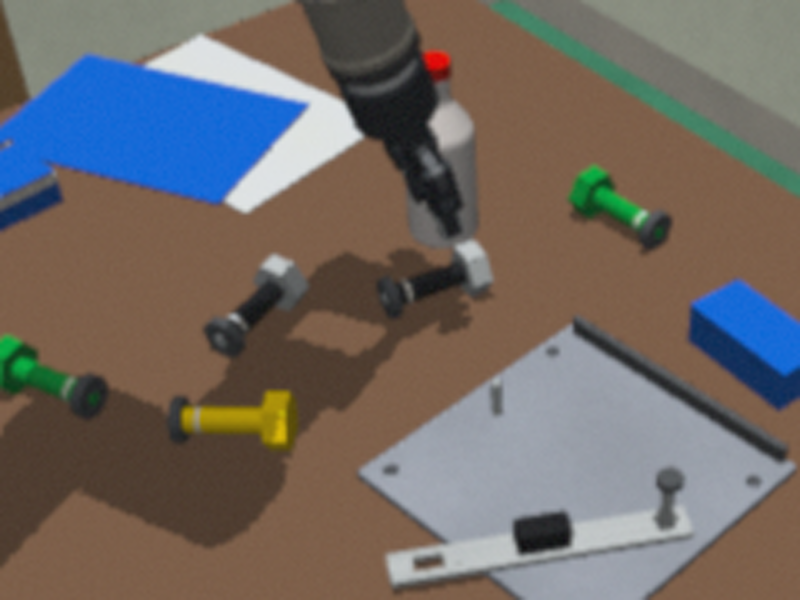

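The hand, at crop (450,225), is right above gauge B's handle at (435,280), and the grasp plan matches. I descend and grip.

Request:
play_rows(
  slide=[
    [0.09,0,0.32],
    [0.17,0,0.62],
    [0.17,0,0.65],
    [0.17,0,0.65],
    [0.17,0,0.65],
    [0.17,0,0.65],
    [0.17,0,0.65],
    [0.17,0,0.65],
    [0.17,0,0.65],
  ],
  rotation=[
    [0,0,0],
    [0,0,0],
    [0,0,0],
    [0,0,0],
    [0,0,0],
    [0,0,0],
    [0,0,0],
    [0,0,0],
    [0,0,0],
  ],
  grip=[-0.3,-0.3,-0.3,-0.3,1,1,1,1,1],
  grip_force=60,
)

```text
t: 6.35
position: [580.8, 290.0, 176.3]
tool_rot: [0.134, 0.109, 0.985, -0.01]
contact_force: [-2.2, -2.8, 6.6]
width: 0.234
finger_force: 57.8
```

```bash
cat > planplace.py <<'E'
from h import *
import sys
# y, dq-split N, beta, e ; plans lift -> preplace -> place
y=float(sys.argv[1]);N=int(sys.argv[2]);be=np.radians(float(sys.argv[3]));e=int(sys.argv[4]);hd=np.radians(float(sys.argv[5]));L=float(sys.argv[6])
off=float(sys.argv[7]) if len(sys.argv)>7 else 0
p0,F0,q=cur();s=monitor.get_state();print(p0,s['width'],s['finger_force'])
lift=p0+[0,0,L]
ql=ik(lift,F0,[q])[0]
pp,F=placepose(carr(78,y,55+off),hd,be,e)
qu=ik(pp+[0,0,70],F)[0];print(np.round(ql,2),np.round(qu,2))
back=pp-F.apply([0,0,100])
chain([('lift',lift,F0)]+jpath(ql,qu,N)+[('down',pp,F),('back',back,F),('backup',back+[0,0,110],F)],p0,F0)
E
python3 planplace.py 84 4 70 -1 95 110
```

```text
[580.80051018 289.95414101 176.31030776] 0.2342376999016692 57.847756147384644
[ 0.38  0.63  1.41 -0.18  0.89 -0.87] [-0.36  0.97  1.31  1.02  1.65 -0.82]
lift [-0.24, 0.01, -0.88] [0.0, 0.0, 0.0] rows 2 
j1 [-0.2, -0.62, 0.48] [-0.01, 0.22, 0.23] rows 3 
j2 [-0.46, -0.46, 0.22] [-0.05, 0.23, 0.21] rows 3 
j3 [-0.58, -0.29, -0.15] [-0.11, 0.23, 0.16] rows 3 
j4 [-0.54, -0.16, -0.53] [-0.14, 0.24, 0.1] rows 3 
down [-0.55, -0.0, 0.2] [0.0, -0.0, -0.0] rows 2 
back [0.01, -0.0, -0.84] [0.0, -0.0, -0.0] rows 2 
backup [0.86, -0.0, -0.3] [0.0, -0.0, -0.0] rows 2
```

Request:
play_rows(
  slide=[
    [-0.12,0,-0.44],
    [-0.24,0.01,-0.88],
    [-0.24,0.01,-0.88],
  ],
  rotation=[
    [0,0,0],
    [0,0,0],
    [0,0,0],
  ],
  grip=[1,1,1],
)

```text
t: 6.72
position: [581.5, 290.8, 289.7]
tool_rot: [0.138, 0.11, 0.984, -0.008]
contact_force: [-0.8, 0.5, -2.9]
width: 0.235
finger_force: 59.4
```

Request:
play_rows(
  slide=[
    [-0.07,-0.21,0.16],
    [-0.13,-0.41,0.32],
    [-0.2,-0.62,0.48],
    [-0.2,-0.62,0.48],
  ],
  rotation=[
    [0,0.07,0.08],
    [0,0.15,0.15],
    [-0.01,0.22,0.23],
    [-0.01,0.22,0.23],
  ],
  grip=[1,1,1,1],
)

```text
t: 7.22
position: [601.7, 207.2, 230.9]
tool_rot: [-0.039, 0.285, 0.957, 0.038]
contact_force: [0.4, -0.6, -3.2]
width: 0.235
finger_force: 59.2
```

Request:
play_rows(
  slide=[
    [-0.15,-0.15,0.07],
    [-0.31,-0.31,0.15],
    [-0.46,-0.46,0.22],
    [-0.46,-0.46,0.22],
  ],
  rotation=[
    [-0.02,0.08,0.07],
    [-0.03,0.15,0.14],
    [-0.05,0.23,0.21],
    [-0.05,0.23,0.21],
  ],
  grip=[1,1,1,1],
)

```text
t: 7.72
position: [616.6, 135.2, 198.1]
tool_rot: [-0.202, 0.425, 0.874, 0.119]
contact_force: [0.3, 0.7, -2.6]
width: 0.235
finger_force: 60.4
```

Request:
play_rows(
  slide=[
    [-0.19,-0.1,-0.05],
    [-0.39,-0.19,-0.1],
    [-0.58,-0.29,-0.15],
    [-0.58,-0.29,-0.15],
  ],
  rotation=[
    [-0.04,0.08,0.05],
    [-0.07,0.15,0.11],
    [-0.11,0.23,0.16],
    [-0.11,0.23,0.16],
  ],
  grip=[1,1,1,1],
)

```text
t: 8.22
position: [632.4, 59.5, 181.9]
tool_rot: [-0.331, 0.518, 0.751, 0.242]
contact_force: [-0.3, -0.3, -3.7]
width: 0.234
finger_force: 60.6
```

Request:
play_rows(
  slide=[
    [-0.18,-0.05,-0.18],
    [-0.36,-0.11,-0.35],
    [-0.54,-0.16,-0.53],
    [-0.54,-0.16,-0.53],
    [-0.54,-0.16,-0.53],
  ],
  rotation=[
    [-0.05,0.08,0.03],
    [-0.09,0.16,0.07],
    [-0.14,0.24,0.1],
    [-0.14,0.24,0.1],
    [-0.14,0.24,0.1],
  ],
  grip=[1,1,1,1,1],
)

```text
t: 8.85
position: [645.8, -29.4, 176.1]
tool_rot: [-0.425, 0.552, 0.604, 0.387]
contact_force: [0.2, 0.3, -4.0]
width: 0.233
finger_force: 60.9
```

```bash
python3 - <<'E'
from h import *
im=optics.get_image('side');save(im['img'],'side2.png')
a=cv2.imread('pics/side2.png')[60:300,190:510];cv2.imwrite('pics/side2c.png',cv2.resize(a,(800,600),interpolation=2))
p,F,q=cur();print('grasp',p+F.apply([0,0,155]),np.round(q,2),carr(78,84,0))
E
python3 planplace.py 84 1 70 -1 95 0
```

```text
grasp [632.58963216 116.01160049 123.86004453] [-0.35  0.97  1.32  1.02  1.65 -0.82] [632.912 113.606   0.   ]
[645.86362365 -29.2519651  176.27471483] 0.229052220124834 60.914669036865234
[-0.35  0.97  1.31  1.02  1.65 -0.82] [-0.36  0.97  1.31  1.02  1.65 -0.82]
lift [0.0, 0.0, 0.0] [0.0, 0.0, 0.0] rows 0 
j1 [0.01, -0.0, -0.02] [-0.0, -0.0, -0.0] rows 1 
down [-0.55, -0.0, 0.2] [-0.0, -0.0, -0.0] rows 2 
back [0.0, -0.01, -0.84] [-0.0, -0.0, -0.0] rows 2 
backup [0.86, 0.0, -0.31] [-0.0, -0.0, -0.0] rows 2
```

View pics/side2c.png

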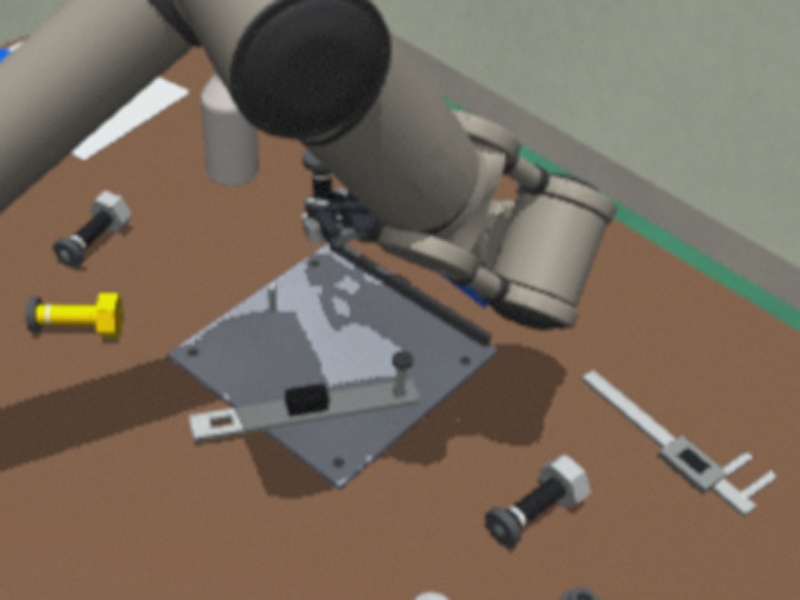

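The gauge hangs upright at crop (325,190), over the plate's stud side near the rail. I lower it until contact.

Request:
play_rows(
  slide=[
    [-0.24,0,0.09],
    [-0.45,0,0.16],
    [-0.48,0,0.175],
    [-0.5,0,0.18],
    [-0.51,0,0.185],
    [-0.51,0,0.185],
    [-0.51,0,0.185],
  ],
  rotation=[
    [0,0,0],
    [0,0,0],
    [0,0,0],
    [0,0,0],
    [0,0,0],
    [0,0,0],
    [0,0,0],
  ],
  grip=[1,1,1,1,1,1,1],
)

```text
t: 9.78
position: [645.7, -31.3, 111.1]
tool_rot: [-0.425, 0.553, 0.602, 0.389]
contact_force: [-1.1, 0.1, -3.1]
width: 0.234
finger_force: 60.9
```

Request:
play_rows(
  slide=[
    [-0.01,0,0.004],
    [-0.02,0,0.008],
    [-0.03,0,0.011],
    [-0.03,0,0.011],
  ],
  rotation=[
    [0,0,0],
    [0,0,0],
    [0,0,0],
    [0,0,0],
  ],
  grip=[1,1,1,1],
)

```text
t: 10.28
position: [645.5, -31.2, 106.5]
tool_rot: [-0.426, 0.553, 0.601, 0.389]
contact_force: [0.2, 0.1, -3.1]
width: 0.235
finger_force: 60.9
```

Request:
play_rows(
  slide=[
    [-0.01,0,0.004],
    [-0.02,0,0.008],
    [-0.03,0,0.011],
    [-0.03,0,0.011],
  ],
  rotation=[
    [0,0,0],
    [0,0,0],
    [0,0,0],
    [0,0,0],
  ],
  grip=[1,1,1,1],
)

```text
t: 10.78
position: [645.7, -31.3, 103.6]
tool_rot: [-0.426, 0.552, 0.601, 0.389]
contact_force: [-1.7, -2.1, 4.3]
width: 0.235
finger_force: 61.1
```

Request:
play_rows(
  slide=[
    [0,0,0],
    [0,0,0],
    [0,0,0],
    [0,0,0],
    [0,0,-0.2],
    [0,0,-0.5],
    [0,0,-0.84],
    [0,0,-0.84],
  ],
  rotation=[
    [0,0,0],
    [0,0,0],
    [0,0,0],
    [0,0,0],
    [0,0,0],
    [0,0,0],
    [0,0,0],
    [0,0,0],
  ],
  grip=[0.2,0,-0.3,-0.3,-0.3,-0.3,-0.3,-0.3],
)

```text
t: 11.78
position: [654.2, -130.3, 138.5]
tool_rot: [-0.423, 0.554, 0.601, 0.39]
contact_force: [-0.6, 0.8, -0.1]
width: 0.649
finger_force: 0.0
```

Request:
play_rows(
  slide=[
    [0.45,0,-0.15],
    [0.86,0,-0.3],
    [0.86,0,-0.3],
    [0.86,0,-0.3],
  ],
  rotation=[
    [0,0,0],
    [0,0,0],
    [0,0,0],
    [0,0,0],
  ],
  grip=[-0.3,-0.3,-0.3,-0.3],
)

```text
t: 12.28
position: [653.8, -125.0, 245.6]
tool_rot: [-0.426, 0.553, 0.601, 0.389]
contact_force: [0.3, -0.2, -0.4]
width: 0.65
finger_force: 0.0
```

```bash
sed -i "s/C=((463,361),None,0)/C=((462,358.5),(.950,.313),0)/" h.py
python3 - <<'E'
from h import *
t=optics.get_image('top');s=optics.get_image('side')
for pp in(t,s): print([(np.round(d['at']).tolist(),round(d['conf'],2)) for d in finder.landmark_of('gauge0',pp)])
a=cv2.resize(t['img'][110:260,230:390],None,fx=2.5,fy=2.5,interpolation=2);b=cv2.resize(s['img'][90:240,250:410],None,fx=2.5,fy=2.5,interpolation=2)
save(np.hstack([a,b]),'c3.png')
for d in finder.outline_of('gauge0',t):
    ys,xs=np.nonzero(d['region']); W=np.array([ray(t,x,y,21)[:2] for x,y in zip(xs,ys)]);m=W.mean(0)
    if np.hypot(*(m-[463,358]))<40: print('C',m,np.linalg.svd(W-m,full_matrices=False)[2][0],len(xs))
E
python3 planpick.py C 15 -1 5
```

```text
[([274.0, 393.0, 25.0], 0.87), ([373.0, 244.0, 18.0], 0.84), ([636.0, 117.0, 61.0], 0.67), ([819.0, 251.0, 19.0], 0.54), ([466.0, 359.0, 21.0], 0.49)]
[([572.0, -265.0, 18.0], 0.87), ([634.0, 118.0, 58.0], 0.77), ([463.0, 359.0, 19.0], 0.7), ([367.0, 248.0, 24.0], 0.69), ([273.0, 395.0, 14.0], 0.48)]
C [468.23864973 360.87215682] [-0.92127603 -0.38890934] 257
[ 0.56  0.51  1.74 -0.1   0.64 -1.26]
j1 [0.26, -0.02, 1.04] [0.11, -0.19, -0.1] rows 3 OVER
j2 [0.52, -0.01, 0.79] [0.11, -0.18, -0.16] rows 3 
j3 [0.68, 0.09, 0.49] [0.09, -0.17, -0.22] rows 3 
j4 [0.74, 0.29, 0.18] [0.06, -0.16, -0.27] rows 3 
j5 [0.66, 0.51, -0.11] [0.02, -0.15, -0.3] rows 3 
down [0.17, -0.0, 0.64] [0.0, 0.0, -0.0] rows 2 
up [-0.24, 0.0, -0.88] [0.0, 0.0, -0.0] rows 2
```

View pics/c3.png

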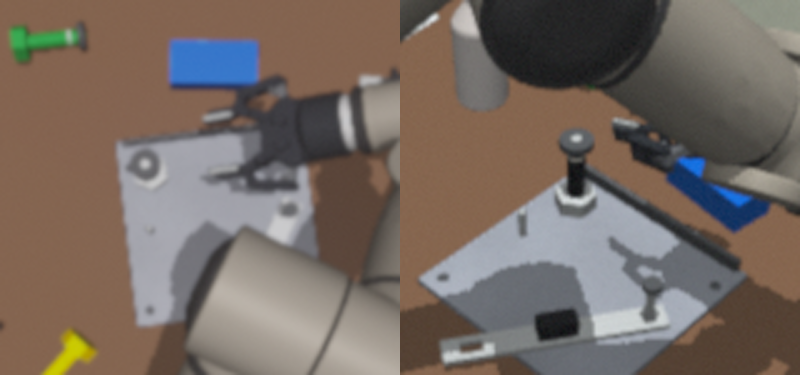

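Gauge B stands at pixel (147,165) in the left half and (575,170) in the right half. On to C.

```bash
sed -i "s/C=((462,358.5),(.950,.313),0)/C=((464,359),(.936,.352),0)/" h.py
sed -i "s/^def chain.*/&\n    # prints grasp point too/; s/for tag,p2,F2 in poses: p,F=step(p,F,np.array(p2),F2,tag)/for tag,p2,F2 in poses: p,F=step(p,F,np.array(p2),F2,tag+str(np.round(p2+F2.apply([0,0,155])).astype(int)))/" h.py
python3 planpick.py C 15 -1 6
```

```text
[ 0.55  0.51  1.74 -0.08  0.64 -1.32]
j1[615 108 148] [0.22, 0.0, 0.87] [0.09, -0.16, -0.08] rows 2 
j2[580 171 111] [0.4, 0.0, 0.71] [0.09, -0.15, -0.13] rows 2 
j3[547 217  87] [0.53, 0.06, 0.5] [0.08, -0.14, -0.17] rows 2 
j4[521 257  78] [0.6, 0.17, 0.28] [0.08, -0.13, -0.21] rows 3 
j5[498 303  85] [0.58, 0.32, 0.08] [0.04, -0.13, -0.24] rows 3 
j6[470 361 105] [0.5, 0.49, -0.11] [0.03, -0.12, -0.25] rows 3 
down[470 361  25] [0.17, 0.0, 0.65] [-0.0, -0.0, -0.0] rows 2 
up[470 361 135] [-0.24, -0.0, -0.89] [-0.0, -0.0, -0.0] rows 2
```

```bash
cat > planpick.py <<'E'
from h import *
import sys
n=sys.argv[1];al=np.radians(float(sys.argv[2]));e=int(sys.argv[3]);N=int(sys.argv[4]);H=float(sys.argv[5]) if len(sys.argv)>5 else 0
c,f,y=G[n];f=np.array(f);g=np.r_[np.array(c)+f*6,25]
pp,F=pickpose(g,f,al,e);up=pp+[0,0,80]
p0,F0,q=cur();r=p0+[0,0,H];qr=ik(r,F0,[q])[0];qu=ik(up,F)[0];print(np.round(qu,2))
J=jpath(qr,qu,N)
if H:
    J=[(t,p+[0,0,0 if i==N-1 else 90*np.sin(np.pi*(i+1)/N)],X) for i,(t,p,X) in enumerate(J)]
chain([('raise',r,F0)]+J+[('down',pp,F),('up',pp+[0,0,110],F)],p0,F0)
E
python3 planpick.py C 15 -1 6 80
```

```text
[ 0.55  0.51  1.74 -0.08  0.64 -1.32]
raise[641  21 273] [0.63, -0.0, -0.22] [0.0, 0.0, 0.0] rows 2 
j1[623 110 258] [0.45, 0.03, 0.8] [0.07, -0.15, -0.08] rows 2 
j2[590 176 239] [0.52, -0.0, 0.63] [0.08, -0.15, -0.12] rows 2 
j3[556 224 213] [0.52, 0.01, 0.52] [0.09, -0.15, -0.17] rows 3 
j4[526 263 179] [0.53, 0.1, 0.47] [0.07, -0.13, -0.22] rows 3 
j5[500 306 141] [0.53, 0.23, 0.44] [0.05, -0.12, -0.24] rows 3 
j6[470 361 105] [0.54, 0.41, 0.35] [0.02, -0.12, -0.27] rows 3 
down[470 361  25] [0.17, -0.0, 0.64] [0.0, 0.0, -0.0] rows 2 
up[470 361 135] [-0.24, 0.0, -0.88] [0.0, 0.0, -0.0] rows 2
```

Request:
play_rows(
  slide=[
    [0.63,0,-0.22],
    [0.63,0,-0.22],
    [0.63,0,-0.22],
  ],
  rotation=[
    [0,0,0],
    [0,0,0],
    [0,0,0],
  ],
  grip=[-0.3,-0.3,-0.3],
)

```text
t: 12.9
position: [654.3, -124.6, 326.9]
tool_rot: [-0.425, 0.553, 0.602, 0.389]
contact_force: [0.1, -1.0, -0.6]
width: 0.65
finger_force: 0.0
```

Request:
play_rows(
  slide=[
    [0.23,0.01,0.4],
    [0.45,0.03,0.8],
    [0.45,0.03,0.8],
  ],
  rotation=[
    [0.03,-0.07,-0.04],
    [0.07,-0.15,-0.08],
    [0.07,-0.15,-0.08],
  ],
  grip=[-0.3,-0.3,-0.3],
)

```text
t: 13.28
position: [648.2, -11.9, 344.3]
tool_rot: [-0.358, 0.53, 0.703, 0.312]
contact_force: [0.8, -0.4, -0.6]
width: 0.649
finger_force: 0.0
```

Request:
play_rows(
  slide=[
    [0.26,0,0.32],
    [0.52,0,0.63],
    [0.52,0,0.63],
  ],
  rotation=[
    [0.04,-0.07,-0.06],
    [0.08,-0.15,-0.12],
    [0.08,-0.15,-0.12],
  ],
  grip=[-0.3,-0.3,-0.3],
)

```text
t: 13.65
position: [624.0, 81.0, 354.6]
tool_rot: [-0.274, 0.472, 0.804, 0.236]
contact_force: [0.4, -1.0, -0.1]
width: 0.653
finger_force: 0.0
```

Request:
play_rows(
  slide=[
    [0.26,0,0.26],
    [0.52,0.01,0.52],
    [0.52,0.01,0.52],
  ],
  rotation=[
    [0.04,-0.07,-0.08],
    [0.09,-0.15,-0.17],
    [0.09,-0.15,-0.17],
  ],
  grip=[-0.3,-0.3,-0.3],
)

```text
t: 14.02
position: [586.5, 159.5, 349.4]
tool_rot: [-0.178, 0.366, 0.9, 0.156]
contact_force: [0.3, -0.1, -0.2]
width: 0.648
finger_force: 0.0
```

Request:
play_rows(
  slide=[
    [0.26,0.05,0.23],
    [0.53,0.1,0.47],
    [0.53,0.1,0.47],
  ],
  rotation=[
    [0.03,-0.06,-0.11],
    [0.07,-0.13,-0.22],
    [0.07,-0.13,-0.22],
  ],
  grip=[-0.3,-0.3,-0.3],
)

```text
t: 14.4
position: [541.2, 228.4, 328.0]
tool_rot: [-0.076, 0.21, 0.97, 0.096]
contact_force: [-0.6, -0.6, -0.4]
width: 0.648
finger_force: 0.0
```

Request:
play_rows(
  slide=[
    [0.26,0.11,0.22],
    [0.53,0.23,0.44],
    [0.53,0.23,0.44],
    [0.53,0.23,0.44],
  ],
  rotation=[
    [0.03,-0.06,-0.12],
    [0.05,-0.12,-0.24],
    [0.05,-0.12,-0.24],
    [0.05,-0.12,-0.24],
  ],
  grip=[-0.3,-0.3,-0.3,-0.3],
)

```text
t: 14.9
position: [492.4, 288.0, 294.6]
tool_rot: [0.028, 0.033, 0.998, 0.052]
contact_force: [0.6, 0.4, 0.3]
width: 0.651
finger_force: 0.0
```

Request:
play_rows(
  slide=[
    [0.27,0.2,0.17],
    [0.54,0.41,0.35],
    [0.54,0.41,0.35],
    [0.54,0.41,0.35],
  ],
  rotation=[
    [0.01,-0.06,-0.13],
    [0.02,-0.12,-0.27],
    [0.02,-0.12,-0.27],
    [0.02,-0.12,-0.27],
  ],
  grip=[-0.3,-0.3,-0.3,-0.3],
)

```text
t: 15.4
position: [433.1, 345.8, 255.0]
tool_rot: [0.131, -0.172, 0.976, 0.026]
contact_force: [0.2, -0.4, 0.0]
width: 0.65
finger_force: 0.0
```

```bash
python3 planpick.py C 15 -1 1; python3 -c "
from h import *
print(cur())"
```

```text
[ 0.55  0.51  1.74 -0.08  0.64 -1.32]
raise[471 361 105] [0.0, 0.0, 0.0] [0.0, 0.0, 0.0] rows 0 
j1[470 361 105] [0.0, 0.01, 0.0] [0.0, 0.0, -0.01] rows 1 
down[470 361  25] [0.18, 0.0, 0.64] [0.0, 0.0, 0.0] rows 2 
up[470 361 135] [-0.24, 0.0, -0.88] [0.0, 0.0, 0.0] rows 2 
(array([433.07766558, 345.75728579, 254.97584702]), Rotation.from_matrix(array([[-0.90640693, -0.34335128,  0.24604139],
                            [-0.32983108,  0.93919117,  0.09555836],
                            [-0.26388999,  0.00546266, -0.96453732]])), array([ 0.54728554,  0.51002759,  1.73972377, -0.07887374,  0.63018591,
       -1.31564357]))
```

Request:
play_rows(
  slide=[
    [0.09,0,0.32],
    [0.17,0,0.62],
    [0.18,0,0.64],
    [0.18,0,0.64],
    [0.18,0,0.64],
    [0.18,0,0.64],
    [0.18,0,0.64],
    [0.18,0,0.64],
    [0.18,0,0.64],
  ],
  rotation=[
    [0,0,0],
    [0,0,0],
    [0,0,0],
    [0,0,0],
    [0,0,0],
    [0,0,0],
    [0,0,0],
    [0,0,0],
    [0,0,0],
  ],
  grip=[-0.3,-0.3,-0.3,-0.3,1,1,1,1,1],
  grip_force=60,
)

```text
t: 16.52
position: [431.6, 346.8, 176.6]
tool_rot: [0.132, -0.174, 0.975, 0.026]
contact_force: [0.6, -3.3, 6.1]
width: 0.231
finger_force: 58.3
```

Request:
play_rows(
  slide=[
    [-0.12,0,-0.44],
    [-0.24,0.0,-0.88],
    [-0.24,0.0,-0.88],
  ],
  rotation=[
    [0,0,0],
    [0,0,0],
    [0,0,0],
  ],
  grip=[1,1,1],
)

```text
t: 16.9
position: [432.0, 346.9, 289.2]
tool_rot: [0.135, -0.174, 0.975, 0.028]
contact_force: [0.4, 0.6, -3.8]
width: 0.235
finger_force: 59.9
```

```bash
python3 planplace.py 0 6 70 -1 95 60
```

```text
[431.96181857 346.94848119 289.24387882] 0.23528037220389855 59.860814809799194
[ 0.55  0.39  1.64 -0.06  0.85 -1.34] [-0.46  1.02  1.2   0.95  1.76 -0.8 ]
lift[471 363 200] [-0.14, 0.0, -0.48] [0.0, 0.0, 0.0] rows 1 
j1[500 311 159] [-0.21, -0.59, 0.37] [-0.03, 0.13, 0.23] rows 3 
j2[523 266 129] [-0.42, -0.55, 0.24] [-0.06, 0.12, 0.22] rows 3 
j3[549 223 113] [-0.57, -0.47, 0.06] [-0.07, 0.13, 0.2] rows 3 
j4[580 174 108] [-0.65, -0.37, -0.15] [-0.08, 0.13, 0.17] rows 2 
j5[613 112 113] [-0.66, -0.28, -0.38] [-0.11, 0.15, 0.15] rows 3 
j6[640  30 125] [-0.6, -0.22, -0.6] [-0.1, 0.14, 0.11] rows 2 
down[640  30  55] [-0.55, 0.01, 0.2] [0.0, 0.0, -0.0] rows 2 
back[649 -64  89] [-0.01, -0.0, -0.83] [0.0, 0.0, -0.0] rows 2 
backup[649 -64 199] [0.86, -0.01, -0.32] [0.0, 0.0, -0.0] rows 2
```

```bash
python3 - <<'E'
s=open('planplace.py').read()
s=s.replace("qu=ik(pp+[0,0,70],F)","U=float(sys.argv[8]) if len(sys.argv)>8 else 70;B=float(sys.argv[9]) if len(sys.argv)>9 else 0\nqu=ik(pp+[0,0,U],F)").replace("+jpath(ql,qu,N)+[","+[(t,a+[0,0,B*np.sin(np.pi*(i+1)/N)],X) for i,(t,a,X) in enumerate(jpath(ql,qu,N))]+[('d1',pp+[0,0,70],F),")
open('planplace.py','w').write(s)
E
python3 planplace.py 0 6 70 -1 95 70 0 170 70
```

```text
[431.96181857 346.94848119 289.24387882] 0.23528037220389855 59.860814809799194
[ 0.55  0.38  1.62 -0.06  0.87 -1.34] [-0.46  0.89  1.17  0.98  1.85 -0.67]
lift[471 363 210] [-0.16, 0.0, -0.56] [0.0, 0.0, 0.0] rows 2 
j1[498 313 216] [-0.31, -0.58, -0.01] [-0.04, 0.12, 0.24] rows 3 
j2[522 271 226] [-0.42, -0.5, -0.09] [-0.05, 0.12, 0.23] rows 3 
j3[550 229 234] [-0.54, -0.4, -0.13] [-0.08, 0.13, 0.2] rows 3 
j4[582 180 236] [-0.64, -0.33, -0.21] [-0.08, 0.13, 0.18] rows 2 
j5[615 115 232] [-0.73, -0.26, -0.34] [-0.09, 0.14, 0.14] rows 2 
j6[640  30 225] [-0.74, -0.21, -0.54] [-0.09, 0.15, 0.1] rows 2 
d1[640  30 125] [-0.79, 0.0, 0.29] [-0.0, 0.0, 0.0] rows 2 
down[640  30  55] [-0.55, -0.0, 0.2] [-0.0, 0.0, 0.0] rows 2 
back[649 -64  89] [0.0, -0.0, -0.83] [-0.0, 0.0, 0.0] rows 2 
backup[649 -64 199] [0.86, -0.0, -0.32] [-0.0, 0.0, 0.0] rows 2
```

Request:
play_rows(
  slide=[
    [-0.16,0,-0.56],
    [-0.16,0,-0.56],
    [-0.16,0,-0.56],
  ],
  rotation=[
    [0,0,0],
    [0,0,0],
    [0,0,0],
  ],
  grip=[1,1,1],
)

```text
t: 17.27
position: [431.5, 345.9, 353.3]
tool_rot: [0.13, -0.175, 0.976, 0.025]
contact_force: [0.1, -0.3, -5.0]
width: 0.241
finger_force: 60.1
```

Request:
play_rows(
  slide=[
    [-0.1,-0.19,0],
    [-0.21,-0.39,0],
    [-0.31,-0.58,-0.01],
    [-0.31,-0.58,-0.01],
  ],
  rotation=[
    [-0.01,0.04,0.08],
    [-0.03,0.08,0.16],
    [-0.04,0.12,0.24],
    [-0.04,0.12,0.24],
  ],
  grip=[1,1,1,1],
)

```text
t: 17.77
position: [490.5, 291.8, 362.3]
tool_rot: [0.024, 0.007, 0.998, 0.063]
contact_force: [0.7, 0.1, -3.6]
width: 0.232
finger_force: 59.8
```

Request:
play_rows(
  slide=[
    [-0.14,-0.17,-0.03],
    [-0.28,-0.33,-0.06],
    [-0.42,-0.5,-0.09],
    [-0.42,-0.5,-0.09],
  ],
  rotation=[
    [-0.02,0.04,0.08],
    [-0.03,0.08,0.15],
    [-0.05,0.12,0.23],
    [-0.05,0.12,0.23],
  ],
  grip=[1,1,1,1],
)

```text
t: 18.27
position: [539.3, 230.7, 368.5]
tool_rot: [-0.08, 0.178, 0.975, 0.106]
contact_force: [-0.1, 0.0, -3.8]
width: 0.233
finger_force: 59.8
```

Request:
play_rows(
  slide=[
    [-0.18,-0.13,-0.04],
    [-0.36,-0.27,-0.09],
    [-0.54,-0.4,-0.13],
    [-0.54,-0.4,-0.13],
  ],
  rotation=[
    [-0.03,0.04,0.07],
    [-0.05,0.09,0.13],
    [-0.08,0.13,0.2],
    [-0.08,0.13,0.2],
  ],
  grip=[1,1,1,1],
)

```text
t: 18.77
position: [583.3, 162.3, 362.8]
tool_rot: [-0.182, 0.32, 0.914, 0.17]
contact_force: [0.1, 0.4, -4.0]
width: 0.23
finger_force: 59.9
```

Request:
play_rows(
  slide=[
    [-0.32,-0.16,-0.1],
    [-0.64,-0.33,-0.21],
    [-0.64,-0.33,-0.21],
    [-0.64,-0.33,-0.21],
  ],
  rotation=[
    [-0.04,0.07,0.09],
    [-0.08,0.13,0.18],
    [-0.08,0.13,0.18],
    [-0.08,0.13,0.18],
  ],
  grip=[1,1,1,1],
)

```text
t: 19.27
position: [618.5, 84.3, 344.8]
tool_rot: [-0.275, 0.436, 0.825, 0.231]
contact_force: [-0.1, 0.1, -3.5]
width: 0.234
finger_force: 60.1
```

Request:
play_rows(
  slide=[
    [-0.36,-0.13,-0.17],
    [-0.73,-0.26,-0.34],
    [-0.73,-0.26,-0.34],
    [-0.73,-0.26,-0.34],
  ],
  rotation=[
    [-0.05,0.07,0.07],
    [-0.09,0.14,0.14],
    [-0.09,0.14,0.14],
    [-0.09,0.14,0.14],
  ],
  grip=[1,1,1,1],
)

```text
t: 19.77
position: [643.6, -8.7, 313.8]
tool_rot: [-0.356, 0.514, 0.719, 0.304]
contact_force: [-0.0, -0.3, -3.1]
width: 0.234
finger_force: 60.2
```

Request:
play_rows(
  slide=[
    [-0.37,-0.1,-0.27],
    [-0.74,-0.21,-0.54],
    [-0.74,-0.21,-0.54],
    [-0.74,-0.21,-0.54],
  ],
  rotation=[
    [-0.05,0.07,0.05],
    [-0.09,0.15,0.1],
    [-0.09,0.15,0.1],
    [-0.09,0.15,0.1],
  ],
  grip=[1,1,1,1],
)

```text
t: 20.27
position: [652.0, -114.3, 275.6]
tool_rot: [-0.423, 0.553, 0.607, 0.383]
contact_force: [0.1, 1.2, -3.9]
width: 0.237
finger_force: 60.3
```

Request:
play_rows(
  slide=[
    [-0.4,0,0.15],
    [-0.79,0,0.29],
    [-0.79,0,0.29],
    [-0.79,0,0.29],
  ],
  rotation=[
    [0,0,0],
    [0,0,0],
    [0,0,0],
    [0,0,0],
  ],
  grip=[1,1,1,1],
)

```text
t: 20.78
position: [652.2, -115.2, 176.5]
tool_rot: [-0.423, 0.553, 0.607, 0.384]
contact_force: [0.2, -0.4, -2.7]
width: 0.236
finger_force: 60.0
```

```bash
python3 planplace.py 0 1 70 -1 95 0
```

```text
[ 652.15841194 -115.16734118  176.51457304] 0.23613172257125903 60.027785897254944
[-0.46  1.02  1.2   0.94  1.76 -0.81] [-0.46  1.02  1.2   0.95  1.76 -0.8 ]
lift[638  30 123] [0.0, 0.0, 0.0] [0.0, 0.0, 0.0] rows 0 
j1[640  30 125] [0.01, 0.01, -0.0] [-0.0, 0.0, 0.0] rows 1 
d1[640  30 125] [0.0, -0.0, -0.0] [-0.0, 0.0, 0.0] rows 0 
down[640  30  55] [-0.55, -0.0, 0.2] [-0.0, 0.0, 0.0] rows 2 
back[649 -64  89] [-0.0, -0.01, -0.84] [-0.0, 0.0, 0.0] rows 2 
backup[649 -64 199] [0.86, 0.0, -0.31] [-0.0, 0.0, 0.0] rows 2
```

Request:
play_rows(
  slide=[
    [-0.26,0,0.1],
    [-0.49,0,0.18],
    [-0.52,0,0.19],
    [-0.53,0,0.195],
    [-0.54,0,0.198],
    [-0.55,0,0.2],
    [-0.555,0,0.203],
    [-0.555,0,0.203],
  ],
  rotation=[
    [0,0,0],
    [0,0,0],
    [0,0,0],
    [0,0,0],
    [0,0,0],
    [0,0,0],
    [0,0,0],
    [0,0,0],
  ],
  grip=[1,1,1,1,1,1,1,1],
)

```text
t: 21.78
position: [651.7, -117.5, 106.9]
tool_rot: [-0.423, 0.552, 0.606, 0.386]
contact_force: [-1.8, -3.6, 12.0]
width: 0.233
finger_force: 61.0
```

Contact at 12 N. Release and back off.

Request:
play_rows(
  slide=[
    [0,0,0],
    [0,0,0],
    [0,0,0],
    [0,0,0],
    [0,0,-0.2],
    [0,0,-0.5],
    [0,0,-0.84],
    [0,0,-0.84],
  ],
  rotation=[
    [0,0,0],
    [0,0,0],
    [0,0,0],
    [0,0,0],
    [0,0,0],
    [0,0,0],
    [0,0,0],
    [0,0,0],
  ],
  grip=[0.2,0,-0.3,-0.3,-0.3,-0.3,-0.3,-0.3],
)

```text
t: 22.78
position: [659.9, -214.2, 138.9]
tool_rot: [-0.422, 0.555, 0.605, 0.385]
contact_force: [-0.6, -0.3, -0.8]
width: 0.654
finger_force: 0.0
```

Request:
play_rows(
  slide=[
    [0.45,0,-0.15],
    [0.86,0,-0.31],
    [0.86,0,-0.31],
    [0.86,0,-0.31],
  ],
  rotation=[
    [0,0,0],
    [0,0,0],
    [0,0,0],
    [0,0,0],
  ],
  grip=[-0.3,-0.3,-0.3,-0.3],
)

```text
t: 23.28
position: [660.1, -209.3, 246.5]
tool_rot: [-0.424, 0.554, 0.605, 0.383]
contact_force: [-0.7, 0.0, -0.4]
width: 0.653
finger_force: 0.0
```

```bash
python3 - <<'E'
from h import *
for n in('top','side'):
    pp=optics.get_image(n); print([(np.round(d['at']).tolist(),round(d['conf'],2)) for d in finder.landmark_of('gauge0',pp)])
E
python3 planpick.py A 15 -1 4 ; python3 planpick.py A 15 1 4
```

```text
[([272.0, 394.0, 23.0], 0.83), ([821.0, 247.0, 19.0], 0.77), ([569.0, -264.0, 20.0], 0.62), ([639.0, 30.0, 60.0], 0.49), ([634.0, 116.0, 61.0], 0.45)]
[([372.0, 249.0, 23.0], 0.98), ([571.0, -266.0, 18.0], 0.86), ([634.0, 115.0, 60.0], 0.84), ([638.0, 30.0, 55.0], 0.66)]
[-0.61  0.58  1.6   0.21  0.75 -2.29]
raise[646 -65 192] [0.0, 0.0, 0.0] [0.0, 0.0, 0.0] rows 0 
j1[642 -92 143] [-0.07, -0.18, -0.0] [-0.03, -0.2, -0.2] rows 3 
j2[ 625 -142  107] [-0.0, -0.27, -0.08] [0.05, -0.2, -0.24] rows 3 
j3[ 601 -203   93] [0.1, -0.27, -0.15] [0.14, -0.16, -0.28] rows 3 
j4[ 578 -263  105] [0.2, -0.2, -0.21] [0.16, -0.1, -0.31] rows 4 
down[ 578 -263   25] [0.18, 0.0, 0.64] [0.0, 0.0, 0.0] rows 2 
up[ 578 -263  135] [-0.24, 0.01, -0.88] [0.0, 0.0, 0.0] rows 2 
[-0.61  0.58  1.6   0.21  0.75  0.85]
raise[646 -65 192] [0.0, 0.0, 0.0] [0.0, 0.0, 0.0] rows 0 
j1[642 -92 143] [-0.07, -0.18, -0.0] [-0.11, -0.18, 0.29] rows 4 
j2[ 625 -142  107] [-0.19, -0.19, -0.08] [-0.16, -0.13, 0.26] rows 3 
j3[ 601 -203   93] [-0.28, -0.1, -0.15] [-0.19, -0.06, 0.22] rows 3 
j4[ 578 -263  105] [-0.28, -0.01, -0.21] [-0.19, 0.03, 0.19] rows 3 
down[ 578 -263   25] [-0.17, 0.0, 0.65] [-0.0, 0.0, -0.0] rows 2 
up[ 578 -263  135] [0.24, -0.0, -0.89] [-0.0, 0.0, -0.0] rows 2
```

Request:
play_rows(
  slide=[
    [-0.02,-0.06,0],
    [-0.05,-0.12,0],
    [-0.07,-0.18,0],
    [-0.07,-0.18,0],
  ],
  rotation=[
    [-0.01,-0.07,-0.07],
    [-0.02,-0.13,-0.13],
    [-0.03,-0.2,-0.2],
    [-0.03,-0.2,-0.2],
  ],
  grip=[-0.3,-0.3,-0.3,-0.3],
)

```text
t: 23.98
position: [638.6, -214.7, 239.4]
tool_rot: [-0.247, 0.516, 0.733, 0.368]
contact_force: [-0.6, -0.2, 0.9]
width: 0.651
finger_force: 0.0
```

Request:
play_rows(
  slide=[
    [0,-0.09,-0.03],
    [0,-0.18,-0.05],
    [0,-0.27,-0.08],
    [0,-0.27,-0.08],
  ],
  rotation=[
    [0.02,-0.07,-0.08],
    [0.03,-0.13,-0.16],
    [0.05,-0.2,-0.24],
    [0.05,-0.2,-0.24],
  ],
  grip=[-0.3,-0.3,-0.3,-0.3],
)

```text
t: 24.48
position: [608.3, -228.7, 236.2]
tool_rot: [-0.077, 0.412, 0.859, 0.295]
contact_force: [0.1, 1.2, 0.2]
width: 0.651
finger_force: 0.0
```

Request:
play_rows(
  slide=[
    [0.03,-0.09,-0.05],
    [0.07,-0.18,-0.1],
    [0.1,-0.27,-0.15],
    [0.1,-0.27,-0.15],
  ],
  rotation=[
    [0.05,-0.05,-0.09],
    [0.09,-0.11,-0.19],
    [0.14,-0.16,-0.28],
    [0.14,-0.16,-0.28],
  ],
  grip=[-0.3,-0.3,-0.3,-0.3],
)

```text
t: 24.98
position: [574.5, -246.7, 240.9]
tool_rot: [0.052, 0.239, 0.957, 0.157]
contact_force: [0.3, -0.7, -0.5]
width: 0.646
finger_force: 0.0
```

Request:
play_rows(
  slide=[
    [0.07,-0.07,-0.07],
    [0.13,-0.13,-0.14],
    [0.2,-0.2,-0.21],
    [0.2,-0.2,-0.21],
    [0.2,-0.2,-0.21],
  ],
  rotation=[
    [0.05,-0.03,-0.1],
    [0.11,-0.07,-0.2],
    [0.16,-0.1,-0.31],
    [0.16,-0.1,-0.31],
    [0.16,-0.1,-0.31],
  ],
  grip=[-0.3,-0.3,-0.3,-0.3,-0.3],
)

```text
t: 25.6
position: [538.9, -262.7, 255.9]
tool_rot: [0.132, 0.018, 0.991, 0.001]
contact_force: [0.5, 0.6, -0.3]
width: 0.647
finger_force: 0.0
```

```bash
sed -i "s/A=((572,-263)/A=((571,-264.5)/" h.py; python3 planpick.py A 15 -1 1
```

```text
[-0.62  0.58  1.61  0.21  0.75 -2.29]
raise[ 580 -263  106] [0.0, 0.0, 0.0] [0.0, 0.0, 0.0] rows 0 
j1[ 577 -265  105] [0.02, -0.01, 0.01] [0.0, 0.0, -0.0] rows 1 
down[ 577 -265   25] [0.17, -0.0, 0.64] [0.0, 0.0, -0.0] rows 2 
up[ 577 -265  135] [-0.24, 0.01, -0.89] [0.0, 0.0, -0.0] rows 2
```

Request:
play_rows(
  slide=[
    [0.1,-0.01,0.32],
    [0.18,-0.01,0.62],
    [0.19,-0.01,0.65],
    [0.19,-0.01,0.65],
    [0.19,-0.01,0.65],
    [0.19,-0.01,0.65],
    [0.19,-0.01,0.65],
    [0.19,-0.01,0.65],
    [0.19,-0.01,0.65],
  ],
  rotation=[
    [0,0,0],
    [0,0,0],
    [0,0,0],
    [0,0,0],
    [0,0,0],
    [0,0,0],
    [0,0,0],
    [0,0,0],
    [0,0,0],
  ],
  grip=[-0.3,-0.3,-0.3,-0.3,1,1,1,1,1],
  grip_force=60,
)

```text
t: 26.72
position: [537.1, -264.0, 176.7]
tool_rot: [0.134, 0.015, 0.991, -0.002]
contact_force: [-1.2, 0.8, 6.8]
width: 0.235
finger_force: 58.4
```

Request:
play_rows(
  slide=[
    [-0.12,0,-0.44],
    [-0.24,0.01,-0.88],
    [-0.24,0.01,-0.88],
  ],
  rotation=[
    [0,0,0],
    [0,0,0],
    [0,0,0],
  ],
  grip=[1,1,1],
)

```text
t: 27.1
position: [537.7, -263.4, 289.7]
tool_rot: [0.137, 0.015, 0.99, -0.004]
contact_force: [-0.3, 0.2, -3.4]
width: 0.236
finger_force: 59.6
```

```bash
python3 planplace.py -84 5 70 -1 95 30 0 70 20
```

```text
[ 537.69760681 -263.37796456  289.66578212] 0.236115838447754 59.58779454231262
[-0.62  0.5   1.54  0.19  0.88 -2.27] [-0.56  1.08  1.04  0.91  1.88 -0.77]
lift[ 580 -265  170] [-0.07, -0.0, -0.24] [0.0, 0.0, 0.0] rows 1 
j1[ 597 -217  148] [-0.18, 0.11, 0.25] [-0.14, 0.08, 0.23] rows 3 
j2[ 614 -166  136] [-0.15, 0.14, 0.26] [-0.11, 0.11, 0.23] rows 3 
j3[ 630 -118  129] [-0.14, 0.12, 0.29] [-0.08, 0.15, 0.2] rows 3 
j4[641 -80 126] [-0.18, 0.08, 0.28] [-0.03, 0.16, 0.19] rows 3 
j5[648 -54 125] [-0.23, 0.08, 0.22] [0.01, 0.16, 0.17] rows 2 
d1[648 -54 125] [-0.01, -0.0, 0.0] [0.0, 0.0, 0.0] rows 1 
down[648 -54  55] [-0.54, -0.01, 0.2] [0.0, 0.0, 0.0] rows 2 
back[ 656 -147   89] [-0.01, 0.01, -0.83] [0.0, 0.0, 0.0] rows 2 
backup[ 656 -147  199] [0.86, 0.0, -0.32] [0.0, 0.0, 0.0] rows 2
```

Request:
play_rows(
  slide=[
    [-0.07,0,-0.24],
    [-0.07,0,-0.24],
  ],
  rotation=[
    [0,0,0],
    [0,0,0],
  ],
  grip=[1,1],
)

```text
t: 27.35
position: [537.4, -263.1, 315.4]
tool_rot: [0.134, 0.015, 0.991, -0.002]
contact_force: [-0.1, 0.1, -2.1]
width: 0.235
finger_force: 59.4
```

Request:
play_rows(
  slide=[
    [-0.06,0.04,0.08],
    [-0.12,0.07,0.17],
    [-0.18,0.11,0.25],
    [-0.18,0.11,0.25],
  ],
  rotation=[
    [-0.05,0.03,0.08],
    [-0.09,0.05,0.15],
    [-0.14,0.08,0.23],
    [-0.14,0.08,0.23],
  ],
  grip=[1,1,1,1],
)

```text
t: 27.85
position: [566.2, -250.5, 288.2]
tool_rot: [0.068, 0.178, 0.973, 0.132]
contact_force: [0.1, 0.7, -2.1]
width: 0.237
finger_force: 59.3
```

Request:
play_rows(
  slide=[
    [-0.05,0.05,0.09],
    [-0.1,0.09,0.17],
    [-0.15,0.14,0.26],
    [-0.15,0.14,0.26],
  ],
  rotation=[
    [-0.04,0.04,0.08],
    [-0.07,0.07,0.15],
    [-0.11,0.11,0.23],
    [-0.11,0.11,0.23],
  ],
  grip=[1,1,1,1],
)

```text
t: 28.35
position: [594.0, -234.8, 266.0]
tool_rot: [-0.024, 0.33, 0.913, 0.239]
contact_force: [-0.3, -0.7, -2.6]
width: 0.235
finger_force: 59.4
```

Request:
play_rows(
  slide=[
    [-0.05,0.04,0.1],
    [-0.09,0.08,0.19],
    [-0.14,0.12,0.29],
    [-0.14,0.12,0.29],
  ],
  rotation=[
    [-0.03,0.05,0.07],
    [-0.05,0.1,0.13],
    [-0.08,0.15,0.2],
    [-0.08,0.15,0.2],
  ],
  grip=[1,1,1,1],
)

```text
t: 28.85
position: [619.9, -219.5, 238.5]
tool_rot: [-0.146, 0.439, 0.825, 0.326]
contact_force: [-0.3, 0.3, -2.5]
width: 0.234
finger_force: 59.4
```

Request:
play_rows(
  slide=[
    [-0.06,0.03,0.09],
    [-0.12,0.05,0.19],
    [-0.18,0.08,0.28],
    [-0.18,0.08,0.28],
  ],
  rotation=[
    [-0.01,0.05,0.06],
    [-0.02,0.11,0.13],
    [-0.03,0.16,0.19],
    [-0.03,0.16,0.19],
  ],
  grip=[1,1,1,1],
)

```text
t: 29.35
position: [641.7, -206.8, 206.5]
tool_rot: [-0.283, 0.515, 0.718, 0.372]
contact_force: [0.5, -0.2, -3.3]
width: 0.236
finger_force: 59.5
```

Request:
play_rows(
  slide=[
    [-0.11,0.04,0.11],
    [-0.23,0.08,0.22],
    [-0.23,0.08,0.22],
    [-0.23,0.08,0.22],
  ],
  rotation=[
    [0,0.08,0.08],
    [0.01,0.16,0.17],
    [0.01,0.16,0.17],
    [0.01,0.16,0.17],
  ],
  grip=[1,1,1,1],
)

```text
t: 29.85
position: [658.9, -198.0, 174.4]
tool_rot: [-0.42, 0.553, 0.606, 0.388]
contact_force: [-0.9, -0.3, -1.8]
width: 0.234
finger_force: 59.5
```

```bash
python3 planplace.py -84 1 70 -1 95 0
```

```text
[ 658.9060489  -197.95407239  174.39679624] 0.23421483456843573 59.54704821109772
[-0.56  1.08  1.05  0.9   1.87 -0.79] [-0.56  1.08  1.04  0.91  1.88 -0.77]
lift[647 -53 121] [0.0, 0.0, 0.0] [0.0, 0.0, 0.0] rows 0 
j1[648 -54 125] [0.03, 0.01, -0.02] [0.0, 0.0, 0.0] rows 1 
d1[648 -54 125] [-0.0, 0.0, 0.0] [0.0, 0.0, 0.0] rows 0 
down[648 -54  55] [-0.55, 0.0, 0.2] [0.0, 0.0, 0.0] rows 2 
back[ 656 -147   89] [-0.01, 0.0, -0.83] [0.0, 0.0, 0.0] rows 2 
backup[ 656 -147  199] [0.86, 0.01, -0.32] [0.0, 0.0, 0.0] rows 2
```

Request:
play_rows(
  slide=[
    [-0.26,0,0.1],
    [-0.47,0,0.17],
    [-0.49,0,0.178],
    [-0.5,0,0.182],
    [-0.51,0,0.186],
    [-0.52,0,0.19],
    [-0.53,0,0.193],
    [-0.53,0,0.193],
  ],
  rotation=[
    [0,0,0],
    [0,0,0],
    [0,0,0],
    [0,0,0],
    [0,0,0],
    [0,0,0],
    [0,0,0],
    [0,0,0],
  ],
  grip=[1,1,1,1,1,1,1,1],
)

```text
t: 30.85
position: [659.3, -198.2, 108.1]
tool_rot: [-0.423, 0.552, 0.604, 0.389]
contact_force: [-0.1, -3.7, 8.9]
width: 0.234
finger_force: 60.5
```

Request:
play_rows(
  slide=[
    [0,0,0],
    [0,0,0],
    [0,0,0],
    [0,0,0],
    [0,0,-0.2],
    [0,0,-0.5],
    [0,0,-0.84],
    [0,0,-0.84],
  ],
  rotation=[
    [0,0,0],
    [0,0,0],
    [0,0,0],
    [0,0,0],
    [0,0,0],
    [0,0,0],
    [0,0,0],
    [0,0,0],
  ],
  grip=[0.2,0,-0.3,-0.3,-0.3,-0.3,-0.3,-0.3],
)

```text
t: 31.85
position: [666.8, -294.9, 140.9]
tool_rot: [-0.421, 0.554, 0.604, 0.389]
contact_force: [-0.0, 1.1, 0.1]
width: 0.653
finger_force: 0.0
```

Request:
play_rows(
  slide=[
    [0.45,0,-0.15],
    [0.86,0,-0.31],
    [0.86,0,-0.31],
    [0.86,0,-0.31],
  ],
  rotation=[
    [0,0,0],
    [0,0,0],
    [0,0,0],
    [0,0,0],
  ],
  grip=[-0.3,-0.3,-0.3,-0.3],
)

```text
t: 32.35
position: [667.2, -290.7, 248.7]
tool_rot: [-0.424, 0.554, 0.603, 0.387]
contact_force: [0.2, -0.7, -0.2]
width: 0.654
finger_force: 0.0
```

```bash
python3 - <<'E'
from h import *
t=optics.get_image('top');s=optics.get_image('side')
for l in 'gauge0 stud_foot pivot_foot bar_grip bar_hole bar_slot carrier spacer_mid washer_mid bushing_mid'.split():
  for pp in(t,s): print(l,[(np.round(d['at']).tolist(),round(d['conf'],2)) for d in finder.landmark_of(l,pp)])
a=cv2.resize(t['img'][120:270,230:390],None,fx=2.5,fy=2.5,interpolation=2);b=cv2.resize(s['img'][90:240,250:410],None,fx=2.5,fy=2.5,interpolation=2)
save(np.hstack([a,b]),'c4.png')
E
```

```text
gauge0 [([273.0, 395.0, 24.0], 0.81), ([820.0, 250.0, 18.0], 0.8), ([641.0, 31.0, 59.0], 0.7), ([634.0, 114.0, 62.0], 0.69), ([371.0, 244.0, 18.0], 0.68), ([644.0, -50.0, 55.0], 0.67), ([554.0, 116.0, 10.0], 0.25)]
gauge0 [([648.0, -52.0, 59.0], 0.8), ([635.0, 114.0, 62.0], 0.7), ([367.0, 246.0, 23.0], 0.65)]
stud_foot [([554.0, 120.0, 7.0], 0.62)]
stud_foot [([550.0, 121.0, 11.0], 0.72)]
pivot_foot [([573.0, -75.0, 16.0], 0.64)]
pivot_foot [([572.0, -74.0, 10.0], 0.8), ([647.0, -49.0, 55.0], 0.65)]
bar_grip [([482.0, -27.0, 27.0], 0.65), ([781.0, 21.0, -4.0], 0.3), ([645.0, -49.0, 57.0], 0.28)]
bar_grip [([481.0, -22.0, 28.0], 0.96)]
bar_hole [([573.0, -73.0, 16.0], 0.83)]
bar_hole [([575.0, -74.0, 13.0], 0.89)]
bar_slot [([554.0, 118.0, 8.0], 0.58), ([401.0, 15.0, 16.0], 0.57)]
bar_slot [([404.0, 15.0, 16.0], 0.67)]
carrier [([564.0, 24.0, 1.0], 0.83)]
carrier [([560.0, 20.0, -3.0], 0.86)]
spacer_mid [([576.0, -71.0, 15.0], 0.46)]
spacer_mid [([427.0, -372.0, 10.0], 0.71)]
washer_mid []
washer_mid [([446.0, -252.0, 4.0], 0.45)]
bushing_mid []
bushing_mid [([527.0, -356.0, 10.0], 0.78), ([742.0, -288.0, -1.0], 0.58)]
```

View pics/c4.png

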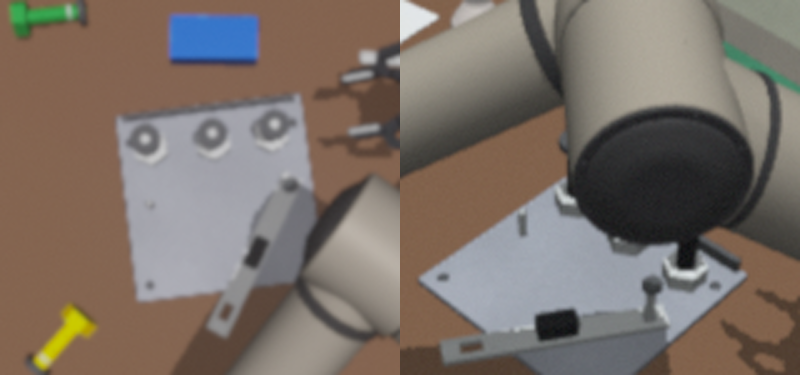

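```bash
python3 - <<'E'
from h import *
t=optics.get_image('top');s=optics.get_image('side')
for nm,pc,f in(('top',t,'top0.png'),('side',s,'side0.png')):
    im=cv2.cvtColor(cv2.imread('pics/'+f),cv2.COLOR_BGR2RGB).astype(int)
    m=((im[...,2]-im[...,0]>-3)&(im.sum(2)>250)&(im[...,2]-im[...,1]<40)).astype(np.uint8)
    n,l,st,c=cv2.connectedComponentsWithStats(m)
    u,v=pix(pc,[563,60,10]).astype(int);k=l[v,u]
    pts=cv2.findContours((l==k).astype(np.uint8),0,1)[0][0][:,0]
    W=np.array([ray(pc,x,y,10)[:2] for x,y in pts],np.float32)
    print(nm,st[k],cv2.minAreaRect(W))
a=cv2.imread('pics/top0.png');b=cv2.imread('pics/side0.png')
def cr(i,u,v): return cv2.resize(i[v-12:v+12,u-16:u+16],(400,300),interpolation=cv2.INTER_CUBIC)
cv2.imwrite('pics/z.png',np.vstack([np.hstack([cr(a,290,202),cr(a,345,193)]),np.hstack([cr(b,299,178),cr(b,351,205)])]))
E
```

```text
top [ 277  158   82   96 5496] ((532.35107421875, 20.108139038085938), (314.4508056640625, 257.1211242675781), 5.728498935699463)
side [ 258  158  130   97 6362] ((530.749755859375, 18.03455352783203), (315.54595947265625, 260.4603576660156), 5.876025199890137)
```

View pics/z.png

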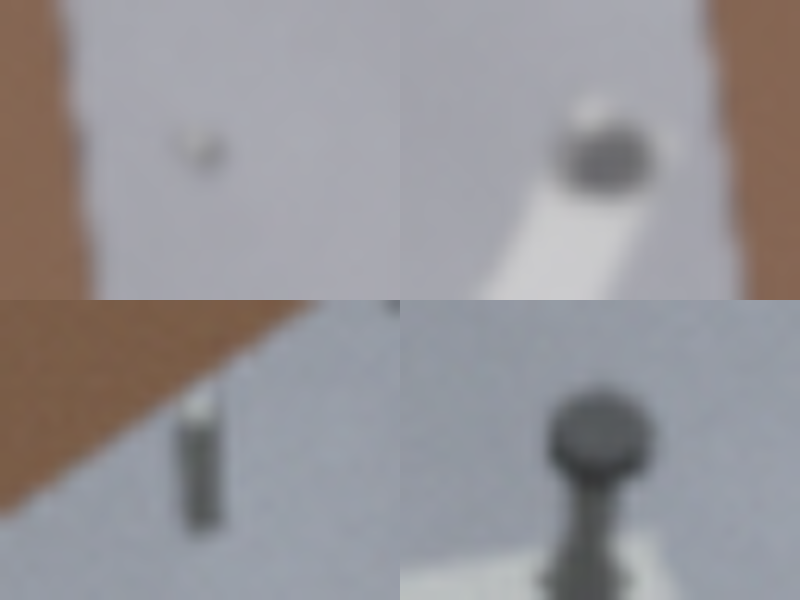

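```bash
python3 - <<'E'
from h import *
t=optics.get_image('top');s=optics.get_image('side')
for n,pc,u,v,z in(('stud tip',s,298.8,173.2,45),('stud foot',s,298.6,183.3,10),('head',s,350.7,202.6,70),('tip',t,287.9,199.7,45),('foot',t,290.3,201.8,10),('head',t,344.9,193.2,70)): print(n,np.round(ray(pc,u,v,z),1))
print(carr(0,95.5,0),carr(0,-95.5,0))
E
```

```text
stud tip [555.8 121.1  45. ]
stud foot [551.5 118.   10. ]
head [571.6 -72.3  70. ]
tip [557.7 122.6  45. ]
foot [552.8 117.3  10. ]
head [572.6 -68.4  70. ]
[554.2005 118.118    0.    ] [571.1995 -72.118    0.    ]
```

```bash
sed -i 's/^CC=.*/CC=np.array([562.7,22.5]);XA=np.array([.995,.1002]);YA=np.array([-.1002,.995])/' h.py
cat >> h.py <<'E'
PIV=carr(0,-95.5,0)[:2];STUD=carr(0,95.5,0)[:2]
def down(yaw): # tool pointing down, tool x at world angle yaw
    return frame(np.array([np.cos(yaw),np.sin(yaw),0]),-Z)
E
python3 - <<'E'
from h import *
p0,F0,q=cur()
print(PIV,STUD)
for off in(0,np.pi):
    F=down(np.radians(152.5)+off);F2=down(np.radians(95.75)+off)
    a=ik([482.5,-26,282],F);b=ik(np.r_[PIV+100*YA,240],F2);print(np.round(a,2),np.round(b,2))
qu=a[0] if 0 else ik([482.5,-26,282],down(np.radians(152.5)))[0]
for off in(0,np.pi):
    print(off)
    F=down(np.radians(152.5)+off);qu=ik([482.5,-26,282],F)[0]
    chain(jpath(q,qu,5)+[('down',[482.5,-26,191.5],F)],p0,F0)
E
```

```text
[572.2691 -72.5225] [553.1309 117.5225]
[[-0.21  0.41  1.8  -0.    0.93 -1.3 ]] [[-0.09  0.59  1.62 -0.    0.93 -0.19]]
[[-0.21  0.41  1.8   0.    0.93  1.84]] [[-0.09  0.59  1.62  0.    0.93  2.95]]
0
j1[644 -91 171] [0.26, -0.02, 0.55] [0.02, -0.15, -0.04] rows 2 
j2[612 -55 146] [0.34, -0.15, 0.43] [0.05, -0.16, -0.07] rows 2 
j3[568 -36 129] [0.42, -0.21, 0.3] [0.06, -0.15, -0.12] rows 2 
j4[523 -30 122] [0.49, -0.21, 0.16] [0.08, -0.14, -0.17] rows 2 
j5[483 -26 127] [0.55, -0.11, 0.04] [0.07, -0.13, -0.19] rows 3 
down[482 -26  37] [-0.0, -0.0, 0.75] [-0.0, -0.0, -0.0] rows 2 
3.141592653589793
j1[644 -91 171] [0.26, -0.02, 0.55] [-0.03, -0.15, 0.36] rows 4 
j2[612 -55 146] [0.19, -0.32, 0.43] [-0.1, -0.13, 0.32] rows 4 
j3[568 -36 129] [-0.08, -0.47, 0.3] [-0.15, -0.07, 0.28] rows 3 
j4[523 -30 122] [-0.34, -0.4, 0.16] [-0.16, 0.02, 0.23] rows 3 
j5[483 -26 127] [-0.51, -0.23, 0.04] [-0.11, 0.11, 0.21] rows 3 
down[482 -26  36] [-0.01, -0.0, 0.76] [-0.0, -0.0, -0.01] rows 2
```

```bash
python3 - <<'E'
from h import *
p0,F0,q=cur()
r=p0+[0,0,80];qr=ik(r,F0,[q])[0]
F=down(np.radians(152.5));qu=ik([482.5,-26,340],F)[0]
chain([('raise',r,F0)]+jpath(qr,qu,5)+[('d1',[482.5,-26,230],F)],p0,F0)
E
```

```text
raise[ 655 -146  277] [0.63, -0.0, -0.23] [0.0, 0.0, 0.0] rows 2 
j1[649 -89 251] [0.25, 0.01, 0.56] [0.01, -0.14, -0.04] rows 2 
j2[620 -49 223] [0.31, -0.15, 0.46] [0.04, -0.16, -0.08] rows 2 
j3[576 -29 200] [0.4, -0.23, 0.33] [0.06, -0.15, -0.12] rows 2 
j4[528 -25 187] [0.47, -0.23, 0.2] [0.09, -0.14, -0.17] rows 3 
j5[482 -26 185] [0.53, -0.15, 0.08] [0.08, -0.13, -0.2] rows 3 
d1[482 -26  75] [0.0, -0.0, 0.92] [0.0, 0.0, 0.0] rows 2
```

Request:
play_rows(
  slide=[
    [0.63,0,-0.23],
    [0.63,0,-0.23],
    [0.63,0,-0.23],
  ],
  rotation=[
    [0,0,0],
    [0,0,0],
    [0,0,0],
  ],
  grip=[-0.3,-0.3,-0.3],
)

```text
t: 34.02
position: [667.2, -291.7, 331.7]
tool_rot: [-0.422, 0.554, 0.605, 0.388]
contact_force: [0.5, 0.5, -0.2]
width: 0.651
finger_force: 0.0
```

Request:
play_rows(
  slide=[
    [0.13,0,0.28],
    [0.25,0.01,0.56],
    [0.25,0.01,0.56],
  ],
  rotation=[
    [0,-0.07,-0.02],
    [0.01,-0.14,-0.04],
    [0.01,-0.14,-0.04],
  ],
  grip=[-0.3,-0.3,-0.3],
)

```text
t: 34.4
position: [662.2, -215.5, 334.6]
tool_rot: [-0.347, 0.569, 0.667, 0.332]
contact_force: [0.2, -0.4, 0.8]
width: 0.65
finger_force: 0.0
```

Request:
play_rows(
  slide=[
    [0.15,-0.07,0.23],
    [0.31,-0.15,0.46],
    [0.31,-0.15,0.46],
  ],
  rotation=[
    [0.02,-0.08,-0.04],
    [0.04,-0.16,-0.08],
    [0.04,-0.16,-0.08],
  ],
  grip=[-0.3,-0.3,-0.3],
)

```text
t: 34.78
position: [635.2, -153.3, 335.5]
tool_rot: [-0.258, 0.553, 0.749, 0.259]
contact_force: [0.1, -0.5, 0.9]
width: 0.653
finger_force: 0.0
```

Request:
play_rows(
  slide=[
    [0.2,-0.11,0.16],
    [0.4,-0.23,0.33],
    [0.4,-0.23,0.33],
  ],
  rotation=[
    [0.03,-0.08,-0.06],
    [0.06,-0.15,-0.12],
    [0.06,-0.15,-0.12],
  ],
  grip=[-0.3,-0.3,-0.3],
)

```text
t: 35.15
position: [592.5, -101.2, 335.6]
tool_rot: [-0.168, 0.495, 0.833, 0.18]
contact_force: [-0.6, 0.1, 0.4]
width: 0.648
finger_force: 0.0
```

Request:
play_rows(
  slide=[
    [0.23,-0.11,0.1],
    [0.47,-0.23,0.2],
    [0.47,-0.23,0.2],
    [0.47,-0.23,0.2],
  ],
  rotation=[
    [0.04,-0.07,-0.08],
    [0.09,-0.14,-0.17],
    [0.09,-0.14,-0.17],
    [0.09,-0.14,-0.17],
  ],
  grip=[-0.3,-0.3,-0.3,-0.3],
)

```text
t: 35.65
position: [541.6, -61.1, 336.6]
tool_rot: [-0.084, 0.385, 0.915, 0.087]
contact_force: [0.3, -0.1, -0.4]
width: 0.646
finger_force: 0.0
```

Request:
play_rows(
  slide=[
    [0.26,-0.07,0.04],
    [0.53,-0.15,0.08],
    [0.53,-0.15,0.08],
    [0.53,-0.15,0.08],
  ],
  rotation=[
    [0.04,-0.06,-0.1],
    [0.08,-0.13,-0.2],
    [0.08,-0.13,-0.2],
    [0.08,-0.13,-0.2],
  ],
  grip=[-0.3,-0.3,-0.3,-0.3],
)

```text
t: 36.15
position: [484.0, -27.3, 339.9]
tool_rot: [0.0, 0.238, 0.971, 0.002]
contact_force: [0.1, 0.2, -0.0]
width: 0.649
finger_force: 0.0
```

Request:
play_rows(
  slide=[
    [0,0,0.46],
    [0,0,0.92],
    [0,0,0.92],
    [0,0,0.92],
  ],
  rotation=[
    [0,0,0],
    [0,0,0],
    [0,0,0],
    [0,0,0],
  ],
  grip=[-0.3,-0.3,-0.3,-0.3],
)

```text
t: 36.65
position: [484.3, -26.9, 230.7]
tool_rot: [0.001, 0.237, 0.971, 0.002]
contact_force: [0.5, -0.6, -1.1]
width: 0.65
finger_force: 0.0
```

```bash
python3 - <<'E'
from h import *
p0,F0,q=cur();print(p0,q)
F=down(np.radians(152.5))
chain([('d',[482.5,-26,192],F)],p0,F0)
t=optics.get_image('top');s=optics.get_image('side')
for l in('bar_grip','bar_slot','bar_hole'):
  for pp in(t,s): print(l,[(np.round(d['at']).tolist(),round(d['conf'],2)) for d in finder.landmark_of(l,pp)][:2])
E
```

```text
[484.27282218 -26.88304888 230.66552778] [-0.21455322  0.49215182  1.85124289  0.00439876  0.79586765 -1.30911682]
d[482 -26  37] [0.02, -0.0, 0.32] [0.0, 0.0, 0.0] rows 1 
bar_grip [([570.0, -73.0, 13.0], 0.21)]
bar_grip [([483.0, -24.0, 27.0], 0.87), ([685.0, 363.0, 2.0], 0.16)]
bar_slot [([401.0, 15.0, 16.0], 0.71)]
bar_slot [([401.0, 13.0, 11.0], 0.85)]
bar_hole []
bar_hole [([572.0, -75.0, 12.0], 0.68), ([638.0, 28.0, 58.0], 0.59)]
```

Request:
play_rows(
  slide=[
    [0.02,0,0.2],
    [0.02,0,0.3],
    [0.02,0,0.32],
    [0.02,0,0.32],
    [0.02,0,0.32],
    [0.02,0,0.32],
    [0.02,0,0.32],
    [0.02,0,0.32],
    [0.02,0,0.32],
  ],
  rotation=[
    [0,0,0],
    [0,0,0],
    [0,0,0],
    [0,0,0],
    [0,0,0],
    [0,0,0],
    [0,0,0],
    [0,0,0],
    [0,0,0],
  ],
  grip=[-0.3,-0.3,-0.3,-0.3,1,1,1,1,1],
  grip_force=80,
)

```text
t: 38.17
position: [481.0, -25.0, 191.8]
tool_rot: [0.001, 0.236, 0.972, 0.001]
contact_force: [-1.1, 0.1, 5.5]
width: 0.235
finger_force: 79.2
```

```bash
python3 - <<'E'
from h import *
s=monitor.get_state();print(s['position'],s['contact_force'],s['moment'],s['width'],s['finger_force'])
p,F,q=cur();print(np.degrees(np.arctan2(*F.as_matrix()[:2,0][::-1])))
print('rel',p[:2]-PIV,np.linalg.norm(p[:2]-PIV),np.degrees(np.arctan2(*(p[:2]-PIV)[::-1])))
E
```

```text
[480.95305857 -24.99242338 191.83231113] [-1.13596678  0.11583763  5.53792127] [-0.16639721  0.22475824 -0.07427474] 0.23451924814770822 79.15194511413574
152.64927167944677
rel [-91.31604143  47.53007662] 102.94526509861223 152.5029846562532
```

Request:
play_rows(
  slide=[
    [0,0,-0.08],
    [0,0,-0.16],
    [0,0,-0.24],
    [0,0,-0.31],
    [0,0,-0.34],
    [0,0,-0.34],
    [0,0,-0.34],
  ],
  rotation=[
    [0,0,0],
    [0,0,0],
    [0,0,0],
    [0,0,0],
    [0,0,0],
    [0,0,0],
    [0,0,0],
  ],
  grip=[1,1,1,1,1,1,1],
)

```text
t: 39.05
position: [480.6, -25.0, 231.6]
tool_rot: [0.0, 0.236, 0.972, 0.001]
contact_force: [-0.7, -1.0, -3.4]
width: 0.241
finger_force: 78.6
```

```bash
python3 - <<'E'
from h import *
s=monitor.get_state();print(s['position'],s['contact_force'],s['moment'],s['width'])
p,F,q=cur();print(q)
th0=np.degrees(np.arctan2(*F.as_matrix()[:2,0][::-1]))
r0=p[:2]-PIV
N=12
for k in range(1,N+1):
    d=-(th0-95.75)*k/N;c=rz(np.radians(d));
    tp=np.r_[PIV,p[2]]+c.apply(np.r_[r0,0])
    print(np.round(F.inv().apply(tp-p)/120,3).tolist(),round(-d/90,3))
E
```

```text
[480.62340074 -24.9711952  231.62271824] [-0.74979874 -1.0423296  -3.35732396] [ 0.02538589 -0.02067433 -0.07412348] 0.24078063291790122
[-0.21213939  0.4858618   1.85978338  0.00384378  0.7957817  -1.30820526]
[-0.003, 0.071, 0.0] 0.053
[-0.012, 0.142, 0.0] 0.105
[-0.027, 0.211, 0.001] 0.158
[-0.047, 0.28, 0.001] 0.211
[-0.073, 0.346, 0.001] 0.263
[-0.104, 0.41, 0.001] 0.316
[-0.141, 0.471, 0.001] 0.369
[-0.182, 0.529, 0.001] 0.421
[-0.228, 0.583, 0.001] 0.474
[-0.279, 0.633, 0.002] 0.527
[-0.333, 0.679, 0.002] 0.579
[-0.391, 0.72, 0.002] 0.632
```

Request:
play_rows(
  slide=[
    [-0.003,0.071,-0.015],
    [-0.012,0.142,-0.015],
    [-0.027,0.211,-0.015],
    [-0.047,0.28,-0.015],
    [-0.073,0.346,-0.015],
    [-0.104,0.41,-0.015],
    [-0.141,0.471,-0.015],
    [-0.182,0.529,-0.015],
    [-0.228,0.583,-0.015],
    [-0.228,0.583,-0.015],
    [-0.228,0.583,-0.015],
  ],
  rotation=[
    [0,0,0.053],
    [0,0,0.105],
    [0,0,0.158],
    [0,0,0.211],
    [0,0,0.263],
    [0,0,0.316],
    [0,0,0.369],
    [0,0,0.421],
    [0,0,0.474],
    [0,0,0.474],
    [0,0,0.474],
  ],
  grip=[1,1,1,1,1,1,1,1,1,1,1],
)

```text
t: 40.42
position: [536.8, 24.5, 233.5]
tool_rot: [-0.001, 0.573, 0.82, 0.001]
contact_force: [0.2, -0.2, -2.9]
width: 0.24
finger_force: 78.6
```

```bash
cat > arc.py <<'E'
from h import *
import sys
s=monitor.get_state();print(s['position'],s['contact_force'],s['moment'],s['width'])
p,F,q=cur()
th0=np.degrees(np.arctan2(*F.as_matrix()[:2,0][::-1]));r0=p[:2]-PIV
print('yaw',th0,'r',np.linalg.norm(r0),'dir',np.degrees(np.arctan2(*r0[::-1])))
t=optics.get_image('top');sd=optics.get_image('side')
for l in('bar_slot','stud_foot','bar_hole'):
  for pp in(t,sd): print(l,[(np.round(d['at']).tolist(),round(d['conf'],2)) for d in finder.landmark_of(l,pp)][:2])
N=4
for k in range(1,N+1):
    d=-(th0-95.75)*k/N;c=rz(np.radians(d))
    tp=np.r_[PIV,p[2]]+c.apply(np.r_[r0,0])
    print(np.round(F.inv().apply(tp-p)/120,3).tolist(),round(-d/90,3))
b=cv2.resize(sd['img'][120:240,240:400],None,fx=5,fy=5,interpolation=2);save(b,'arc%s.png'%sys.argv[1])
E
python3 arc.py 1
```

```text
[536.80191394  24.51235527 233.51579348] [ 0.18944479 -0.1794883  -2.91340611] [0.03705932 0.00766074 0.00624423] 0.23986130638831085
yaw 110.0805459498876 r 103.3135248832019 dir 110.07785102952111
bar_slot [([508.0, 103.0, 53.0], 0.65)]
bar_slot [([509.0, 104.0, 57.0], 0.76)]
stud_foot [([552.0, 118.0, 10.0], 0.59)]
stud_foot [([552.0, 117.0, 16.0], 0.64)]
bar_hole [([570.0, -72.0, 56.0], 0.39)]
bar_hole [([575.0, -75.0, 54.0], 0.7), ([647.0, -52.0, 56.0], 0.61)]
[-0.002, 0.054, 0.0] 0.04
[-0.007, 0.107, 0.0] 0.08
[-0.015, 0.161, 0.0] 0.119
[-0.027, 0.213, 0.0] 0.159
```

View pics/arc1.png

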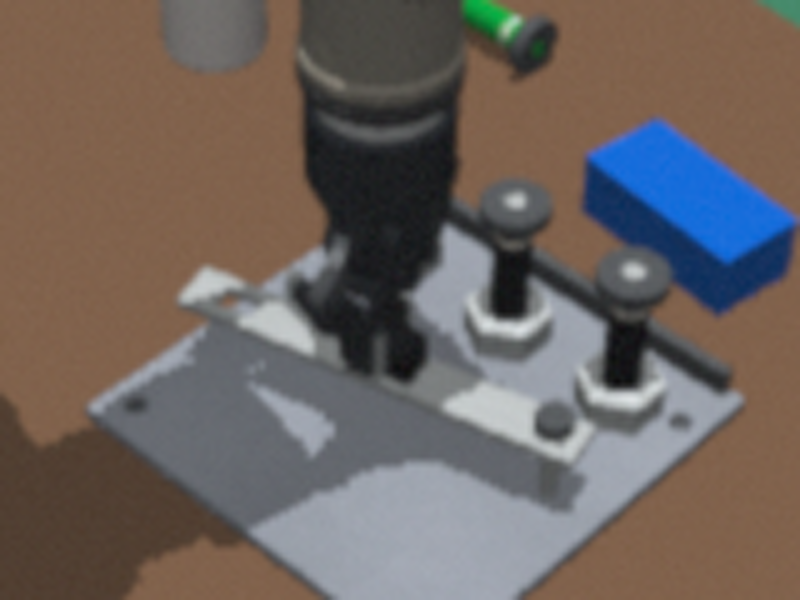

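The bar is held level above the plate, hand at (380,340) and pivot head at (555,425). The gauges stand undisturbed. I finish the arc.

Request:
play_rows(
  slide=[
    [-0.002,0.054,0],
    [-0.007,0.107,0],
    [-0.015,0.161,0],
    [-0.027,0.213,0],
    [-0.027,0.213,0],
    [-0.027,0.213,0],
  ],
  rotation=[
    [0,0,0.04],
    [0,0,0.08],
    [0,0,0.119],
    [0,0,0.159],
    [0,0,0.159],
    [0,0,0.159],
  ],
  grip=[1,1,1,1,1,1],
)

```text
t: 41.58
position: [562.0, 30.2, 233.8]
tool_rot: [-0.001, 0.671, 0.742, 0.001]
contact_force: [0.3, 0.1, -2.8]
width: 0.24
finger_force: 78.5
```

```bash
python3 arc.py 2
```

```text
[562.0323086   30.23742449 233.82661879] [ 0.30298313  0.11873353 -2.79946189] [-0.01659117 -0.0016338   0.006699  ] 0.23971520560154178
yaw 95.74706288854141 r 103.26855271009015 dir 95.68895142958907
bar_slot [([553.0, 118.0, 56.0], 0.69)]
bar_slot [([560.0, 28.0, 69.0], 0.68)]
stud_foot [([552.0, 117.0, 7.0], 0.56)]
stud_foot [([551.0, 119.0, 12.0], 0.68), ([524.0, -360.0, 7.0], 0.6)]
bar_hole [([568.0, -71.0, 56.0], 0.55)]
bar_hole [([577.0, -76.0, 54.0], 0.61), ([683.0, 363.0, 1.0], 0.41)]
[0.0, -0.0, -0.0] -0.0
[0.0, -0.0, -0.0] -0.0
[0.0, -0.0, -0.0] -0.0
[0.0, -0.0, -0.0] -0.0
```

View pics/arc2.png

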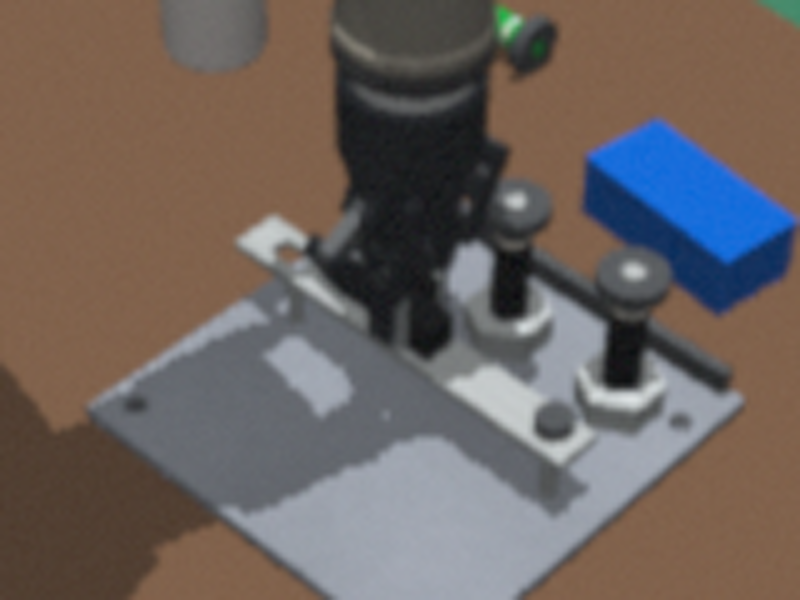

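The slot at (290,250) lies over the stud at (297,300), with no side force. I lower slowly.

Request:
play_rows(
  slide=[
    [0,0,0.03],
    [0,0,0.06],
    [0,0,0.09],
    [0,0,0.1],
    [0,0,0.1],
  ],
  rotation=[
    [0,0,0],
    [0,0,0],
    [0,0,0],
    [0,0,0],
    [0,0,0],
  ],
  grip=[1,1,1,1,1],
)

```text
t: 42.6
position: [562.3, 30.3, 221.8]
tool_rot: [-0.0, 0.671, 0.741, 0.001]
contact_force: [-0.7, 0.3, -2.5]
width: 0.238
finger_force: 78.6
```

```bash
python3 -c "
from h import *
s=monitor.get_state();print(s['position'],s['contact_force'],s['moment'])"
```

```text
[562.3330065   30.26235804 221.78696237] [-0.74308702  0.30722313 -2.47438979] [-0.01750732 -0.00039262 -0.04139225]
```

Request:
play_rows(
  slide=[
    [0,0,0.04],
    [0,0,0.08],
    [0,0,0.12],
    [0,0,0.16],
    [0,0,0.19],
    [0,0,0.21],
    [0,0,0.22],
    [0,0,0.22],
  ],
  rotation=[
    [0,0,0],
    [0,0,0],
    [0,0,0],
    [0,0,0],
    [0,0,0],
    [0,0,0],
    [0,0,0],
    [0,0,0],
  ],
  grip=[1,1,1,1,1,1,1,1],
)

```text
t: 43.6
position: [562.2, 30.4, 195.0]
tool_rot: [-0.001, 0.671, 0.741, 0.001]
contact_force: [0.3, 0.2, -3.4]
width: 0.239
finger_force: 78.7
```

Request:
play_rows(
  slide=[
    [0,0,0.01],
    [0,0,0.02],
    [0,0,0.025],
    [0,0,0.025],
  ],
  rotation=[
    [0,0,0],
    [0,0,0],
    [0,0,0],
    [0,0,0],
  ],
  grip=[1,1,1,1],
)

```text
t: 44.1
position: [562.3, 30.4, 192.4]
tool_rot: [-0.0, 0.671, 0.741, 0.001]
contact_force: [-0.5, 0.3, -3.6]
width: 0.24
finger_force: 78.7
```

Request:
play_rows(
  slide=[
    [0,0,0],
    [0,0,0],
    [0,0,0],
    [0,0,-0.3],
    [0,0,-0.8],
    [0,0,-0.98],
    [0,0,-0.98],
  ],
  rotation=[
    [0,0,0],
    [0,0,0],
    [0,0,0],
    [0,0,0],
    [0,0,0],
    [0,0,0],
    [0,0,0],
  ],
  grip=[0.1,0.1,0.1,0.1,0.1,0.1,0.1],
)

```text
t: 44.98
position: [562.6, 30.0, 312.2]
tool_rot: [0.002, 0.671, 0.741, 0.003]
contact_force: [-0.9, -1.2, -0.7]
width: 0.452
finger_force: 0.0
```

```bash
python3 - <<'E'
from h import *
t=optics.get_image('top');sd=optics.get_image('side')
for l in('bar_slot','bar_grip','spacer_mid','washer_mid','bushing_mid','gauge0'):
  for pp in(t,sd): print(l,[(np.round(d['at']).tolist(),round(d['conf'],2)) for d in finder.landmark_of(l,pp)][:6])
b=cv2.resize(sd['img'][120:240,240:400],(400,300),interpolation=2)
c=cv2.resize(sd['img'][260:380,330:490],(400,300),interpolation=2)
save(np.hstack([b,c]),'w1.png')
print(cur())
E
```

```text
bar_slot []
bar_slot [([556.0, 113.0, 15.0], 0.91), ([525.0, -360.0, 7.0], 0.62)]
bar_grip []
bar_grip [([564.0, 29.0, 23.0], 0.66), ([742.0, -293.0, 0.0], 0.47)]
spacer_mid [([431.0, -369.0, 2.0], 0.51)]
spacer_mid [([428.0, -374.0, 9.0], 0.71)]
washer_mid [([442.0, -251.0, 7.0], 0.68), ([526.0, -363.0, 11.0], 0.64)]
washer_mid [([442.0, -251.0, 2.0], 0.77)]
bushing_mid [([572.0, -75.0, 16.0], 0.55), ([525.0, -362.0, 10.0], 0.41)]
bushing_mid [([528.0, -361.0, 8.0], 0.73), ([553.0, 118.0, 13.0], 0.53)]
gauge0 [([822.0, 246.0, 21.0], 0.84), ([274.0, 392.0, 22.0], 0.73), ([372.0, 244.0, 21.0], 0.5), ([644.0, -50.0, 57.0], 0.42)]
gauge0 [([639.0, 30.0, 61.0], 0.92), ([368.0, 246.0, 23.0], 0.71), ([272.0, 393.0, 16.0], 0.65), ([647.0, -53.0, 58.0], 0.57), ([633.0, 115.0, 57.0], 0.52), ([826.0, 247.0, 22.0], 0.51)]
(array([562.23549837,  30.06430822, 310.06634535]), Rotation.from_matrix(array([[-0.0988909 ,  0.99509747,  0.00126824],
                            [ 0.99509541,  0.09888748,  0.00252693],
                            [ 0.00238913,  0.00151192, -0.999996  ]])), array([-0.08334922,  0.50002145,  1.55212264,  0.00296173,  1.08839689,
       -0.18377308]))
```

View pics/w1.png

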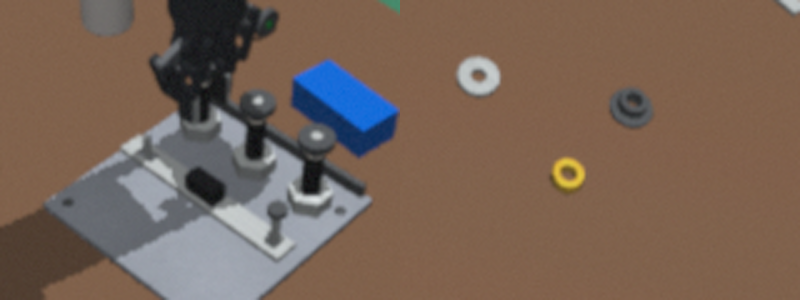

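The bar lies flat with the slot over the stud, at left (148,145). On the bench at right are the washer (478,75), which has moved, the spacer (568,173) and the bushing (632,105, flange down). The spacer is next.

```bash
cat > go.py <<'E'
from h import *
import sys
# go.py x y z yawdeg  : split straight move
x,y,z,w=map(float,sys.argv[1:5]);p,F,q=cur();F2=down(np.radians(w));T=np.array([x,y,z])
print('tip',manip.tip_extent,'q',np.round(ik(T,F2),2).tolist(),'cur',p.round(1))
n=int(np.ceil(np.abs(F.inv().apply(T-p)).max()/115)); n=max(n,1)
rv=(F.inv()*F2).as_rotvec()
chain([(f'{i}',p+(T-p)*i/n,F*R.from_rotvec(rv*i/n)) for i in range(1,n+1)],p,F)
E
python3 go.py 429.5 -371.5 250 95.75
```

```text
tip 173.4 q [[-0.85, 0.58, 1.6, 0.0, 0.96, -0.95]] cur [562.2  30.1 310.1]
1[529 -70 140] [-0.81, -0.36, 0.12] [0.0, -0.0, -0.0] rows 2 
2[ 496 -171  125] [-0.8, -0.36, 0.13] [0.0, -0.0, -0.0] rows 2 
3[ 463 -271  110] [-0.81, -0.35, 0.12] [0.0, -0.0, -0.0] rows 2 
4[ 430 -372   95] [-0.8, -0.36, 0.12] [0.0, -0.0, -0.0] rows 2
```

Request:
play_rows(
  slide=[
    [-0.81,-0.36,0.12],
    [-0.81,-0.36,0.12],
    [-0.81,-0.36,0.12],
  ],
  rotation=[
    [0,0,0],
    [0,0,0],
    [0,0,0],
  ],
  grip=[-0.3,-0.3,-0.3],
)

```text
t: 46.05
position: [528.1, -73.2, 295.1]
tool_rot: [-0.001, 0.673, 0.74, 0.001]
contact_force: [-0.3, 0.7, 0.7]
width: 0.652
finger_force: 0.0
```

Request:
play_rows(
  slide=[
    [-0.8,-0.36,0.13],
    [-0.8,-0.36,0.13],
    [-0.8,-0.36,0.13],
  ],
  rotation=[
    [0,0,0],
    [0,0,0],
    [0,0,0],
  ],
  grip=[-0.3,-0.3,-0.3],
)

```text
t: 46.42
position: [495.0, -172.2, 279.3]
tool_rot: [-0.0, 0.672, 0.74, 0.001]
contact_force: [1.0, 0.3, -0.3]
width: 0.65
finger_force: 0.0
```

Request:
play_rows(
  slide=[
    [-0.81,-0.35,0.12],
    [-0.81,-0.35,0.12],
    [-0.81,-0.35,0.12],
  ],
  rotation=[
    [0,0,0],
    [0,0,0],
    [0,0,0],
  ],
  grip=[-0.3,-0.3,-0.3],
)

```text
t: 46.8
position: [463.3, -272.7, 264.7]
tool_rot: [-0.0, 0.672, 0.74, 0.001]
contact_force: [0.5, -0.0, 0.7]
width: 0.647
finger_force: 0.0
```

Request:
play_rows(
  slide=[
    [-0.8,-0.36,0.12],
    [-0.8,-0.36,0.12],
    [-0.8,-0.36,0.12],
    [-0.8,-0.36,0.12],
  ],
  rotation=[
    [0,0,0],
    [0,0,0],
    [0,0,0],
    [0,0,0],
  ],
  grip=[-0.3,-0.3,-0.3,-0.3],
)

```text
t: 47.3
position: [430.8, -369.6, 250.3]
tool_rot: [-0.001, 0.671, 0.742, 0.002]
contact_force: [-0.1, -0.2, 0.0]
width: 0.649
finger_force: 0.0
```

```bash
python3 - <<'E'
from h import *
t=optics.get_image('top');sd=optics.get_image('side')
for l in('spacer_mid','washer_mid','bushing_mid'):
  for pp in(t,sd): print(l,[(np.round(d['at']).tolist(),round(d['conf'],2)) for d in finder.landmark_of(l,pp)][:3])
E
python3 go.py 429.5 -371.5 176 95.75
```

```text
spacer_mid [([430.0, -367.0, -0.0], 0.48)]
spacer_mid [([430.0, -372.0, 9.0], 0.55)]
washer_mid [([442.0, -249.0, 8.0], 0.66)]
washer_mid [([443.0, -251.0, 3.0], 0.5)]
bushing_mid [([524.0, -361.0, 12.0], 0.58)]
bushing_mid [([530.0, -360.0, 12.0], 0.47)]
tip 173.4 q [[-0.85, 0.69, 1.65, -0.0, 0.8, -0.95]] cur [ 430.  -370.8  250.3]
1[ 430 -372   21] [-0.01, -0.01, 0.62] [0.0, -0.0, -0.0] rows 2
```

Request:
play_rows(
  slide=[
    [0,0,0.3],
    [0,0,0.55],
    [0,0,0.61],
    [0,0,0.62],
    [0,0,0.62],
    [0,0,0.62],
    [0,0,0.62],
    [0,0,0.62],
    [0,0,0.62],
    [0,0,0.62],
  ],
  rotation=[
    [0,0,0],
    [0,0,0],
    [0,0,0],
    [0,0,0],
    [0,0,0],
    [0,0,0],
    [0,0,0],
    [0,0,0],
    [0,0,0],
    [0,0,0],
  ],
  grip=[-0.3,-0.3,-0.3,-0.3,1,1,1,1,-0.3,-0.3],
  grip_force=30,
)

```text
t: 48.95
position: [429.8, -371.1, 175.8]
tool_rot: [-0.0, 0.671, 0.741, 0.001]
contact_force: [0.3, -0.5, -0.1]
width: 0.65
finger_force: 0.0
```

Request:
play_rows(
  slide=[
    [0,0,0],
    [0,0,0],
    [0,0,0],
    [0,0,0],
    [0,0,0],
    [0,0,0],
    [0,0,0],
    [0,0,0],
    [0,0,0],
    [0,0,0],
  ],
  rotation=[
    [0,0,0.11],
    [0,0,0.22],
    [0,0,0.33],
    [0,0,0.44],
    [0,0,0.55],
    [0,0,0.66],
    [0,0,0.77],
    [0,0,0.88],
    [0,0,1],
    [0,0,1],
  ],
  grip=[-0.3,-0.3,-0.3,-0.3,-0.3,-0.3,-0.3,-0.3,-0.3,-0.3],
)

```text
t: 50.2
position: [429.8, -371.0, 175.6]
tool_rot: [-0.001, 0.999, 0.05, 0.001]
contact_force: [0.5, -0.1, -0.0]
width: 0.65
finger_force: 0.0
```

Request:
play_rows(
  slide=[
    [0,0,0],
    [0,0,0],
    [0,0,0],
    [0,0,0],
    [0,0,0],
  ],
  rotation=[
    [0,0,0],
    [0,0,0],
    [0,0,0],
    [0,0,0],
    [0,0,0],
  ],
  grip=[1,1,1,1,1],
  grip_force=50,
)

```text
t: 50.82
position: [429.9, -371.1, 176.0]
tool_rot: [-0.001, 0.999, 0.05, 0.001]
contact_force: [-0.8, 0.9, 4.5]
width: 0.294
finger_force: 49.5
```

```bash
python3 - <<'E'
from h import *
p,F,q=cur();print(p,q,monitor.get_state()['contact_force'],monitor.get_state()['width'])
w=np.degrees(np.arctan2(*F.as_matrix()[:2,0][::-1]));print('yaw',w)
F2=down(np.radians(5.75))
up=p+[0,0,115];T=np.r_[STUD,p[2]+16+40];m=up+(T-up)*0
ps=[('up',up,F)]+[(f'm{i}',up+(np.r_[STUD,up[2]]-up)*i/5,F2) for i in range(1,6)]+[('d',T,F2)]
chain(ps,p,F)
E
```

```text
[ 429.88126582 -371.12997017  175.99712471] [-0.84777148  0.68988526  1.64928583  0.00365101  0.80308726  0.62105058] [-0.84562506  0.89143708  4.51080492] 0.2943811287023369
yaw 5.697263023501001
up[ 430 -371  136] [0.0, -0.0, -0.96] [0.0, 0.0, 0.0] rows 2 
m1[ 455 -273  136] [0.29, -0.79, 0.0] [-0.0, -0.0, -0.0] rows 2 
m2[ 479 -176  136] [0.28, -0.79, 0.01] [-0.0, -0.0, -0.0] rows 2 
m3[504 -78 136] [0.29, -0.79, -0.0] [-0.0, -0.0, -0.0] rows 2 
m4[528  20 136] [0.28, -0.79, 0.0] [-0.0, -0.0, -0.0] rows 2 
m5[553 118 136] [0.29, -0.79, 0.0] [-0.0, -0.0, -0.0] rows 2 
d[553 118  77] [-0.0, -0.0, 0.49] [-0.0, -0.0, -0.0] rows 1
```

Request:
play_rows(
  slide=[
    [0,0,-0.48],
    [0,0,-0.96],
    [0,0,-0.96],
  ],
  rotation=[
    [0,0,0],
    [0,0,0],
    [0,0,0],
  ],
  grip=[1,1,1],
)

```text
t: 51.2
position: [430.5, -372.2, 295.4]
tool_rot: [0.002, 0.999, 0.05, 0.004]
contact_force: [-0.0, -0.5, -0.8]
width: 0.292
finger_force: 49.4
```

Request:
play_rows(
  slide=[
    [0.15,-0.4,0],
    [0.29,-0.79,0],
    [0.29,-0.79,0],
  ],
  rotation=[
    [0,0,0],
    [0,0,0],
    [0,0,0],
  ],
  grip=[1,1,1],
)

```text
t: 51.58
position: [455.1, -270.6, 289.9]
tool_rot: [-0.003, 0.999, 0.051, -0.0]
contact_force: [0.1, -0.3, 0.1]
width: 0.291
finger_force: 49.5
```

Request:
play_rows(
  slide=[
    [0.14,-0.4,0],
    [0.28,-0.79,0],
    [0.28,-0.79,0],
  ],
  rotation=[
    [0,0,0],
    [0,0,0],
    [0,0,0],
  ],
  grip=[1,1,1],
)

```text
t: 51.95
position: [479.2, -174.0, 290.5]
tool_rot: [-0.002, 0.999, 0.051, -0.0]
contact_force: [-0.6, 0.7, -0.2]
width: 0.295
finger_force: 49.5
```

Request:
play_rows(
  slide=[
    [0.15,-0.4,0],
    [0.29,-0.79,0],
    [0.29,-0.79,0],
  ],
  rotation=[
    [0,0,0],
    [0,0,0],
    [0,0,0],
  ],
  grip=[1,1,1],
)

```text
t: 52.32
position: [504.7, -76.9, 291.0]
tool_rot: [-0.001, 0.999, 0.051, 0.0]
contact_force: [-0.1, -0.7, -0.2]
width: 0.293
finger_force: 49.6
```

Request:
play_rows(
  slide=[
    [0.14,-0.4,0],
    [0.28,-0.79,0],
    [0.28,-0.79,0],
  ],
  rotation=[
    [0,0,0],
    [0,0,0],
    [0,0,0],
  ],
  grip=[1,1,1],
)

```text
t: 52.7
position: [528.9, 20.3, 291.4]
tool_rot: [-0.001, 0.999, 0.051, 0.001]
contact_force: [-1.8, 0.3, -0.6]
width: 0.295
finger_force: 49.6
```

Request:
play_rows(
  slide=[
    [0.15,-0.4,0],
    [0.29,-0.79,0],
    [0.29,-0.79,0],
    [0.29,-0.79,0],
  ],
  rotation=[
    [0,0,0],
    [0,0,0],
    [0,0,0],
    [0,0,0],
  ],
  grip=[1,1,1,1],
)

```text
t: 53.2
position: [553.7, 115.4, 291.7]
tool_rot: [-0.001, 0.999, 0.049, 0.0]
contact_force: [-0.1, 0.0, -1.0]
width: 0.294
finger_force: 49.6
```

```bash
python3 - <<'E'
from h import *
p,F,q=cur();print(p,monitor.get_state()['width'],p[:2]-STUD)
chain([('d',np.r_[STUD,176+16+34],down(np.radians(5.75)))],p,F)
E
```

```text
[553.71733006 115.39820027 291.7438832 ] 0.29366309322696466 [ 0.58643006 -2.12429973]
d[553 118  71] [-0.0, -0.02, 0.55] [-0.0, -0.0, -0.0] rows 2
```

Request:
play_rows(
  slide=[
    [0,-0.02,0.3],
    [0,-0.02,0.5],
    [0,-0.02,0.54],
    [0,-0.02,0.54],
    [0,-0.02,0.54],
  ],
  rotation=[
    [0,0,0],
    [0,0,0],
    [0,0,0],
    [0,0,0],
    [0,0,0],
  ],
  grip=[1,1,1,1,1],
)

```text
t: 53.82
position: [553.9, 119.3, 228.7]
tool_rot: [-0.001, 0.999, 0.049, 0.002]
contact_force: [0.1, 0.5, -0.8]
width: 0.297
finger_force: 49.6
```

Request:
play_rows(
  slide=[
    [0,0,0.015],
    [0,0,0.03],
    [0,0,0.045],
    [0,0,0.06],
    [0,0,0.06],
  ],
  rotation=[
    [0,0,0],
    [0,0,0],
    [0,0,0],
    [0,0,0],
    [0,0,0],
  ],
  grip=[1,1,1,1,1],
)

```text
t: 54.45
position: [553.4, 119.8, 220.3]
tool_rot: [-0.001, 0.999, 0.05, 0.001]
contact_force: [0.8, -0.5, -0.8]
width: 0.294
finger_force: 49.7
```

```bash
python3 -c "
from h import *
p,F,q=cur();s=monitor.get_state();print(p,p[:2]-STUD,s['contact_force'],s['moment'],'bottom',p[2]-176)"
```

```text
[553.43642898 119.79795476 220.26234132] [0.30552898 2.27545476] [ 0.8168031  -0.51778436 -0.78829401] [-0.09145252  0.01354219 -0.03791769] bottom 44.262341319436985
```

Request:
play_rows(
  slide=[
    [0,0.018,0],
    [0,0.018,0],
    [0,0.018,0.015],
    [0,0.018,0.03],
    [0,0.018,0.04],
    [0,0.018,0.04],
  ],
  rotation=[
    [0,0,0],
    [0,0,0],
    [0,0,0],
    [0,0,0],
    [0,0,0],
    [0,0,0],
  ],
  grip=[1,1,1,1,1,1],
)

```text
t: 55.2
position: [553.6, 117.7, 215.4]
tool_rot: [-0.001, 0.999, 0.05, 0.001]
contact_force: [-0.6, 0.8, -0.8]
width: 0.294
finger_force: 49.6
```

```bash
cat > st.py <<'E'
from h import *
p,F,q=cur();s=monitor.get_state();print(p.round(1),(p[:2]-STUD).round(1),s['contact_force'].round(1),s['moment'].round(3),'t',s['t'])
E
python3 st.py
```

```text
[553.6 117.7 215.4] [0.5 0.2] [-0.6  0.8 -0.8] [ 0.01  -0.007  0.072] t 55.2
```

Request:
play_rows(
  slide=[
    [0,0,0.04],
    [0,0,0.08],
    [0,0,0.12],
    [0,0,0.15],
    [0,0,0.17],
    [0,0,0.18],
    [0,0,0.185],
    [0,0,0.185],
  ],
  rotation=[
    [0,0,0],
    [0,0,0],
    [0,0,0],
    [0,0,0],
    [0,0,0],
    [0,0,0],
    [0,0,0],
    [0,0,0],
  ],
  grip=[1,1,1,1,1,1,1,1],
)

```text
t: 56.2
position: [553.7, 117.8, 193.4]
tool_rot: [-0.001, 0.999, 0.049, 0.001]
contact_force: [0.3, -1.2, -0.8]
width: 0.296
finger_force: 49.6
```

```bash
python3 st.py
```

```text
[553.7 117.8 193.4] [0.6 0.2] [ 0.3 -1.2 -0.8] [-0.036 -0.047 -0.033] t 56.2
```

Release it with a 1 mm drop, then go up and over to the washer.

Request:
play_rows(
  slide=[
    [0,0,0.01],
    [0,0,0.01],
    [0,0,0.01],
    [0,0,0.01],
    [0,0,0.01],
    [0,0,-0.4],
    [0,0,-0.8],
    [0,0,-0.8],
    [0,0,-0.8],
  ],
  rotation=[
    [0,0,0],
    [0,0,0],
    [0,0,0],
    [0,0,0],
    [0,0,0],
    [0,0,0],
    [0,0,0],
    [0,0,0],
    [0,0,0],
  ],
  grip=[1,1,0,0,0,0,0,0,0],
)

```text
t: 57.32
position: [553.2, 117.5, 288.9]
tool_rot: [-0.001, 0.999, 0.05, 0.0]
contact_force: [-0.3, 0.8, 0.1]
width: 0.502
finger_force: 0.0
```

```bash
python3 st.py; python3 - <<'E'
from h import *
t=optics.get_image('top');sd=optics.get_image('side')
for l in('spacer_mid','washer_mid','bushing_mid'):
  for pp in(t,sd): print(l,[(np.round(d['at']).tolist(),round(d['conf'],2)) for d in finder.landmark_of(l,pp)][:3])
save(cv2.resize(sd['img'][150:210,260:340],(800,600),interpolation=2),'sp.png')
E
python3 go.py 442 -250 245 5.75
```

```text
[553.2 117.5 288.9] [ 0. -0.] [-0.3  0.8  0.1] [-0.015 -0.001  0.059] t 57.325
spacer_mid []
spacer_mid [([632.0, 114.0, 60.0], 0.59), ([551.0, 119.0, 24.0], 0.54)]
washer_mid [([443.0, -251.0, 7.0], 0.42)]
washer_mid [([447.0, -249.0, 2.0], 0.68)]
bushing_mid [([525.0, -359.0, 9.0], 0.58)]
bushing_mid [([528.0, -360.0, 11.0], 0.64)]
tip 173.4 q [[-0.67, 0.5, 1.77, 0.0, 0.87, 0.8]] cur [553.5 117.5 288.7]
1[526  26 123] [-0.31, 0.74, 0.09] [-0.0, -0.0, -0.0] rows 2 
2[498 -66 112] [-0.3, 0.74, 0.09] [-0.0, -0.0, -0.0] rows 2 
3[ 470 -158  101] [-0.31, 0.74, 0.09] [-0.0, -0.0, -0.0] rows 2 
4[ 442 -250   90] [-0.31, 0.74, 0.09] [-0.0, -0.0, -0.0] rows 2
```

View pics/sp.png

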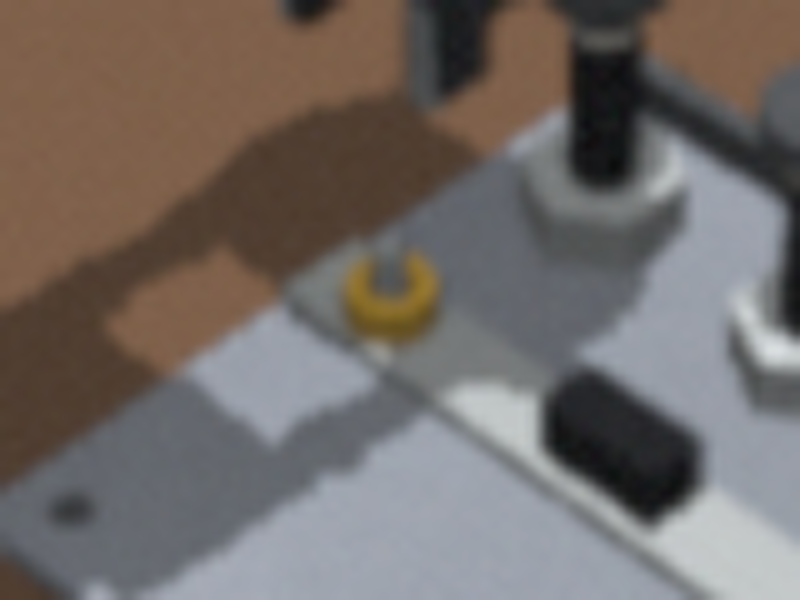

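The spacer sits around the stud at (390,295), flat on the bar. Now the washer.

Request:
play_rows(
  slide=[
    [-0.3,0.74,0.09],
    [-0.3,0.74,0.09],
    [-0.3,0.74,0.09],
  ],
  rotation=[
    [0,0,0],
    [0,0,0],
    [0,0,0],
  ],
  grip=[-0.3,-0.3,-0.3],
)

```text
t: 58.1
position: [526.0, 23.8, 277.9]
tool_rot: [-0.001, 0.999, 0.048, 0.0]
contact_force: [-0.4, -0.2, -0.0]
width: 0.653
finger_force: 0.0
```

Request:
play_rows(
  slide=[
    [-0.3,0.74,0.09],
    [-0.3,0.74,0.09],
    [-0.3,0.74,0.09],
  ],
  rotation=[
    [0,0,0],
    [0,0,0],
    [0,0,0],
  ],
  grip=[-0.3,-0.3,-0.3],
)

```text
t: 58.48
position: [499.4, -67.4, 267.1]
tool_rot: [-0.001, 0.999, 0.048, 0.001]
contact_force: [0.9, 0.1, 0.2]
width: 0.646
finger_force: 0.0
```

Request:
play_rows(
  slide=[
    [-0.3,0.74,0.09],
    [-0.3,0.74,0.09],
    [-0.3,0.74,0.09],
  ],
  rotation=[
    [0,0,0],
    [0,0,0],
    [0,0,0],
  ],
  grip=[-0.3,-0.3,-0.3],
)

```text
t: 58.85
position: [472.8, -158.8, 256.1]
tool_rot: [-0.001, 0.999, 0.048, 0.001]
contact_force: [0.1, 0.6, 0.0]
width: 0.65
finger_force: 0.0
```

Request:
play_rows(
  slide=[
    [-0.3,0.74,0.09],
    [-0.3,0.74,0.09],
    [-0.3,0.74,0.09],
    [-0.3,0.74,0.09],
  ],
  rotation=[
    [0,0,0],
    [0,0,0],
    [0,0,0],
    [0,0,0],
  ],
  grip=[-0.3,-0.3,-0.3,-0.3],
)

```text
t: 59.35
position: [446.2, -248.6, 245.2]
tool_rot: [-0.002, 0.999, 0.05, 0.001]
contact_force: [0.2, 0.0, -0.3]
width: 0.652
finger_force: 0.0
```

```bash
python3 - <<'E'
from h import *
t=optics.get_image('top');sd=optics.get_image('side')
for l in('washer_mid','bushing_mid'):
  for pp in(t,sd): print(l,[(np.round(d['at']).tolist(),round(d['conf'],2)) for d in finder.landmark_of(l,pp)][:3])
E
python3 go.py 443.5 -250 175 5.75
```

```text
washer_mid [([646.0, -50.0, 57.0], 0.71)]
washer_mid [([446.0, -249.0, 1.0], 0.75)]
bushing_mid [([526.0, -360.0, 9.0], 0.6)]
bushing_mid [([528.0, -362.0, 9.0], 0.74)]
tip 173.4 q [[-0.66, 0.62, 1.82, 0.0, 0.7, 0.81]] cur [ 445.8 -249.3  245.2]
1[ 444 -250   20] [-0.02, 0.01, 0.59] [-0.0, -0.0, -0.0] rows 2
```

Request:
play_rows(
  slide=[
    [-0.01,0.01,0.3],
    [-0.01,0.01,0.53],
    [-0.01,0.01,0.57],
    [-0.01,0.01,0.585],
    [-0.01,0.01,0.585],
  ],
  rotation=[
    [0,0,0],
    [0,0,0],
    [0,0,0],
    [0,0,0],
    [0,0,0],
  ],
  grip=[-0.3,-0.3,-0.3,-0.3,-0.3],
)

```text
t: 60.28
position: [444.8, -251.4, 175.8]
tool_rot: [-0.001, 0.999, 0.05, 0.001]
contact_force: [0.0, -0.3, 0.4]
width: 0.645
finger_force: 0.0
```

Request:
play_rows(
  slide=[
    [0,0,0],
    [0,0,0],
    [0,0,0],
    [0,0,0],
    [0,0,0],
  ],
  rotation=[
    [0,0,0],
    [0,0,0],
    [0,0,0],
    [0,0,0],
    [0,0,0],
  ],
  grip=[1,1,1,1,1],
  grip_force=30,
)

```text
t: 60.9
position: [444.7, -251.4, 176.1]
tool_rot: [-0.001, 0.999, 0.05, 0.001]
contact_force: [-0.2, 0.5, 7.1]
width: 0.44
finger_force: 29.3
```

```bash
python3 st.py
```

```text
[ 444.7 -251.4  176.1] [-108.4 -368.9] [-0.2  0.5  7.1] [0.236 0.18  0.068] t 60.9
```

Request:
play_rows(
  slide=[
    [0,0,0],
    [0,0,0],
    [0,0,0],
    [0,0,0],
    [0,0,0],
    [0,0,0],
    [0,0,0],
    [0,0,0],
    [0,0,0],
    [0,0,0],
    [0,0,0],
    [0,0,0],
  ],
  rotation=[
    [0,0,0],
    [0,0,0],
    [0,0,-0.11],
    [0,0,-0.22],
    [0,0,-0.33],
    [0,0,-0.44],
    [0,0,-0.55],
    [0,0,-0.66],
    [0,0,-0.77],
    [0,0,-0.88],
    [0,0,-1],
    [0,0,-1],
  ],
  grip=[-0.3,-0.3,-0.3,-0.3,-0.3,-0.3,-0.3,-0.3,-0.3,-0.3,-0.3,-0.3],
)

```text
t: 62.4
position: [444.4, -251.2, 174.8]
tool_rot: [-0.0, 0.672, 0.741, 0.001]
contact_force: [-0.8, -0.2, 0.1]
width: 0.648
finger_force: 0.0
```

Request:
play_rows(
  slide=[
    [0,0,0],
    [0,0,0],
    [0,0,0],
    [0,0,0],
    [0,0,0],
    [0,0,0],
  ],
  rotation=[
    [0,0,0],
    [0,0,0],
    [0,0,0],
    [0,0,0],
    [0,0,0],
    [0,0,0],
  ],
  grip=[1,1,1,1,1,1],
  grip_force=60,
)

```text
t: 63.15
position: [444.4, -251.2, 175.4]
tool_rot: [-0.0, 0.672, 0.74, 0.001]
contact_force: [-2.3, 1.7, 6.0]
width: 0.423
finger_force: 59.2
```

Request:
play_rows(
  slide=[
    [0,0,-0.3],
    [0,0,-0.7],
    [0,0,-0.96],
    [0,0,-0.96],
  ],
  rotation=[
    [0,0,0],
    [0,0,0],
    [0,0,0],
    [0,0,0],
  ],
  grip=[1,1,1,1],
)

```text
t: 63.65
position: [444.8, -251.8, 292.4]
tool_rot: [0.002, 0.672, 0.74, 0.002]
contact_force: [-0.1, 0.4, -0.7]
width: 0.423
finger_force: 60.3
```

```bash
python3 st.py; python3 go.py 553.1 117.5 290 95.75
```

```text
[ 444.8 -251.8  292.4] [-108.4 -369.3] [-0.1  0.4 -0.7] [0.024 0.032 0.022] t 63.65
tip 173.4 q [[0.07, 0.53, 1.57, -0.0, 1.05, -0.03]] cur [ 444.8 -251.8  292.4]
1[ 472 -160  137] [0.74, 0.3, 0.01] [0.0, 0.0, -0.0] rows 2 
2[499 -67 136] [0.75, 0.3, 0.0] [0.0, 0.0, -0.0] rows 2 
3[526  25 136] [0.74, 0.3, 0.01] [0.0, 0.0, -0.0] rows 2 
4[553 118 135] [0.75, 0.3, 0.0] [0.0, 0.0, -0.0] rows 2
```

Request:
play_rows(
  slide=[
    [0.37,0.15,0],
    [0.74,0.3,0],
    [0.74,0.3,0],
  ],
  rotation=[
    [0,0,0],
    [0,0,0],
    [0,0,0],
  ],
  grip=[1,1,1],
)

```text
t: 64.03
position: [471.4, -156.9, 289.0]
tool_rot: [-0.002, 0.67, 0.742, 0.001]
contact_force: [0.4, 1.0, 0.2]
width: 0.421
finger_force: 60.3
```

Request:
play_rows(
  slide=[
    [0.37,0.15,0],
    [0.75,0.3,0],
    [0.75,0.3,0],
  ],
  rotation=[
    [0,0,0],
    [0,0,0],
    [0,0,0],
  ],
  grip=[1,1,1],
)

```text
t: 64.4
position: [498.4, -64.8, 289.6]
tool_rot: [-0.001, 0.67, 0.742, 0.001]
contact_force: [-0.0, -0.5, 0.0]
width: 0.422
finger_force: 60.3
```

Request:
play_rows(
  slide=[
    [0.37,0.15,0],
    [0.74,0.3,0],
    [0.74,0.3,0],
  ],
  rotation=[
    [0,0,0],
    [0,0,0],
    [0,0,0],
  ],
  grip=[1,1,1],
)

```text
t: 64.78
position: [525.7, 26.3, 290.0]
tool_rot: [-0.001, 0.671, 0.742, 0.001]
contact_force: [-1.0, 0.0, -0.9]
width: 0.418
finger_force: 60.3
```

Request:
play_rows(
  slide=[
    [0.37,0.15,0],
    [0.75,0.3,0],
    [0.75,0.3,0],
    [0.75,0.3,0],
    [0.75,0.3,0],
  ],
  rotation=[
    [0,0,0],
    [0,0,0],
    [0,0,0],
    [0,0,0],
    [0,0,0],
  ],
  grip=[1,1,1,1,1],
)

```text
t: 65.4
position: [552.2, 116.7, 290.9]
tool_rot: [-0.0, 0.672, 0.741, 0.001]
contact_force: [0.6, 0.3, -0.9]
width: 0.425
finger_force: 60.3
```

```bash
python3 st.py; python3 go.py 553.4 117.6 226 95.75
```

```text
[552.2 116.7 290.9] [-1.  -0.8] [ 0.6  0.3 -0.9] [-0.006 -0.001 -0.015] t 65.4
tip 173.4 q [[0.07, 0.61, 1.62, -0.0, 0.91, -0.03]] cur [552.2 116.7 290.9]
1[553 118  71] [0.01, 0.01, 0.54] [0.0, -0.0, -0.0] rows 2
```

Request:
play_rows(
  slide=[
    [0.005,0.01,0.27],
    [0.008,0.01,0.5],
    [0.008,0.01,0.54],
    [0.008,0.01,0.54],
    [0.008,0.01,0.54],
  ],
  rotation=[
    [0,0,0],
    [0,0,0],
    [0,0,0],
    [0,0,0],
    [0,0,0],
  ],
  grip=[1,1,1,1,1],
)

```text
t: 66.03
position: [553.9, 119.6, 227.6]
tool_rot: [0.0, 0.671, 0.741, 0.002]
contact_force: [0.2, -0.4, -0.8]
width: 0.421
finger_force: 60.3
```

```bash
python3 st.py
```

```text
[553.9 119.6 227.6] [0.7 2. ] [ 0.2 -0.4 -0.8] [0.013 0.023 0.052] t 66.025
```

Request:
play_rows(
  slide=[
    [-0.015,0,0],
    [-0.015,0,0.02],
    [-0.015,0,0.04],
    [-0.015,0,0.06],
    [-0.015,0,0.08],
    [-0.015,0,0.1],
    [-0.015,0,0.1],
  ],
  rotation=[
    [0,0,0],
    [0,0,0],
    [0,0,0],
    [0,0,0],
    [0,0,0],
    [0,0,0],
    [0,0,0],
  ],
  grip=[1,1,1,1,1,1,1],
)

```text
t: 66.9
position: [553.6, 118.1, 214.1]
tool_rot: [-0.001, 0.671, 0.741, 0.001]
contact_force: [0.8, 0.6, 0.0]
width: 0.424
finger_force: 60.3
```

```bash
python3 st.py
```

```text
[553.6 118.1 214.1] [0.4 0.6] [0.8 0.6 0. ] [ 0.006  0.001 -0.019] t 66.9
```

Request:
play_rows(
  slide=[
    [-0.003,0,0.02],
    [-0.003,0,0.04],
    [-0.003,0,0.055],
    [-0.003,0,0.065],
    [-0.003,0,0.065],
  ],
  rotation=[
    [0,0,0],
    [0,0,0],
    [0,0,0],
    [0,0,0],
    [0,0,0],
  ],
  grip=[1,1,1,1,1],
)

```text
t: 67.53
position: [553.6, 117.7, 206.4]
tool_rot: [-0.0, 0.671, 0.741, 0.001]
contact_force: [-0.7, 0.3, -0.3]
width: 0.422
finger_force: 60.4
```

```bash
python3 st.py
```

```text
[553.6 117.7 206.4] [0.5 0.2] [-0.7  0.3 -0.3] [-0.057  0.069 -0.001] t 67.525
```

Request:
play_rows(
  slide=[
    [0,0,0.005],
    [0,0,0.005],
    [0,0,0.005],
    [0,0,0.005],
    [0,0,-0.4],
    [0,0,-0.75],
    [0,0,-0.75],
    [0,0,-0.75],
  ],
  rotation=[
    [0,0,0],
    [0,0,0],
    [0,0,0],
    [0,0,0],
    [0,0,0],
    [0,0,0],
    [0,0,0],
    [0,0,0],
  ],
  grip=[-0.2,-0.2,-0.2,-0.2,-0.2,-0.2,-0.2,-0.2],
)

```text
t: 68.53
position: [553.3, 117.5, 296.1]
tool_rot: [-0.0, 0.671, 0.741, 0.001]
contact_force: [0.8, -0.4, -0.2]
width: 0.599
finger_force: 0.0
```

```bash
python3 st.py; python3 - <<'E'
from h import *
t=optics.get_image('top');sd=optics.get_image('side')
for l in('spacer_mid','washer_mid','bushing_mid'):
  for pp in(t,sd): print(l,[(np.round(d['at']).tolist(),round(d['conf'],2)) for d in finder.landmark_of(l,pp)][:3])
a=cv2.resize(sd['img'][150:210,260:340],(400,300),interpolation=2);b=cv2.resize(sd['img'][270:330,385:465],(400,300),interpolation=2)
save(np.hstack([a,b]),'wa.png')
E
python3 go.py 526.5 -360.5 260 95.75
```

```text
[553.3 117.5 296.1] [ 0.2 -0. ] [ 0.8 -0.4 -0.2] [-0.013 -0.048 -0.056] t 68.525
spacer_mid []
spacer_mid []
washer_mid [([780.0, 24.0, -5.0], 0.2)]
washer_mid [([553.0, 116.0, 31.0], 0.48)]
bushing_mid [([524.0, -361.0, 7.0], 0.55)]
bushing_mid [([529.0, -360.0, 11.0], 0.6), ([560.0, 22.0, 0.0], 0.59), ([563.0, 30.0, 26.0], 0.16)]
tip 173.4 q [[-0.72, 0.68, 1.37, 0.0, 1.09, -0.82]] cur [553.5 117.5 296. ]
1[548  22 134] [-0.79, -0.12, 0.06] [0.0, -0.0, -0.0] rows 2 
2[543 -73 127] [-0.79, -0.13, 0.06] [0.0, -0.0, -0.0] rows 2 
3[ 537 -169  119] [-0.79, -0.12, 0.05] [0.0, -0.0, -0.0] rows 2 
4[ 532 -265  112] [-0.78, -0.12, 0.06] [0.0, -0.0, -0.0] rows 2 
5[ 526 -360  105] [-0.79, -0.13, 0.06] [0.0, -0.0, -0.0] rows 2
```

View pics/wa.png

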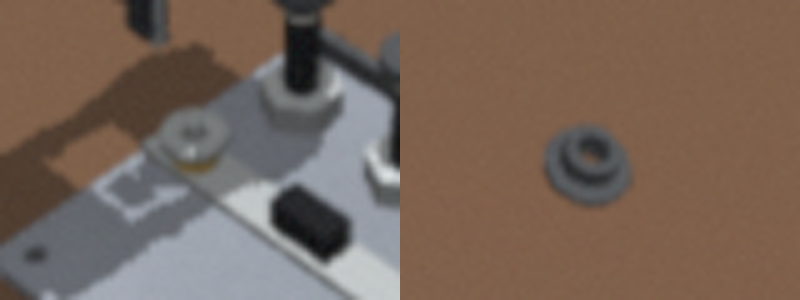

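The washer lies flat on the spacer with the stud showing through, at (195,135). The bushing is flange down with its sleeve up, at (588,165). I fetch it.

Request:
play_rows(
  slide=[
    [-0.79,-0.12,0.06],
    [-0.79,-0.12,0.06],
    [-0.79,-0.12,0.06],
  ],
  rotation=[
    [0,0,0],
    [0,0,0],
    [0,0,0],
  ],
  grip=[-0.2,-0.2,-0.2],
)

```text
t: 69.3
position: [548.5, 19.7, 288.8]
tool_rot: [-0.001, 0.672, 0.74, 0.001]
contact_force: [0.2, 0.3, -0.8]
width: 0.601
finger_force: 0.0
```

Request:
play_rows(
  slide=[
    [-0.79,-0.13,0.06],
    [-0.79,-0.13,0.06],
    [-0.79,-0.13,0.06],
  ],
  rotation=[
    [0,0,0],
    [0,0,0],
    [0,0,0],
  ],
  grip=[-0.2,-0.2,-0.2],
)

```text
t: 69.68
position: [542.5, -75.3, 281.4]
tool_rot: [-0.0, 0.672, 0.74, 0.001]
contact_force: [-0.4, 0.6, 0.6]
width: 0.602
finger_force: 0.0
```

Request:
play_rows(
  slide=[
    [-0.79,-0.12,0.05],
    [-0.79,-0.12,0.05],
    [-0.79,-0.12,0.05],
  ],
  rotation=[
    [0,0,0],
    [0,0,0],
    [0,0,0],
  ],
  grip=[-0.2,-0.2,-0.2],
)

```text
t: 70.05
position: [537.8, -170.5, 275.2]
tool_rot: [-0.0, 0.672, 0.741, 0.001]
contact_force: [0.3, 0.1, 0.4]
width: 0.602
finger_force: 0.0
```

Request:
play_rows(
  slide=[
    [-0.78,-0.12,0.06],
    [-0.78,-0.12,0.06],
    [-0.78,-0.12,0.06],
  ],
  rotation=[
    [0,0,0],
    [0,0,0],
    [0,0,0],
  ],
  grip=[-0.2,-0.2,-0.2],
)

```text
t: 70.42
position: [532.8, -264.4, 267.7]
tool_rot: [-0.0, 0.672, 0.741, 0.002]
contact_force: [-0.1, 0.7, -0.2]
width: 0.602
finger_force: 0.0
```

Request:
play_rows(
  slide=[
    [-0.79,-0.13,0.06],
    [-0.79,-0.13,0.06],
    [-0.79,-0.13,0.06],
    [-0.79,-0.13,0.06],
    [-0.79,-0.13,0.06],
  ],
  rotation=[
    [0,0,0],
    [0,0,0],
    [0,0,0],
    [0,0,0],
    [0,0,0],
  ],
  grip=[-0.2,-0.2,-0.2,-0.2,-0.2],
)

```text
t: 71.05
position: [527.0, -358.2, 260.8]
tool_rot: [-0.001, 0.67, 0.742, 0.002]
contact_force: [1.1, -0.4, 0.8]
width: 0.604
finger_force: 0.0
```

```bash
python3 - <<'E'
from h import *
t=optics.get_image('top');sd=optics.get_image('side')
for l in('washer_mid','bushing_mid'):
  for pp in(t,sd): print(l,[(np.round(d['at']).tolist(),round(d['conf'],2)) for d in finder.landmark_of(l,pp)][:3])
E
python3 go.py 526.5 -360.5 181 95.75
```

```text
washer_mid [([552.0, 115.0, 38.0], 0.48), ([684.0, 360.0, 3.0], 0.29)]
washer_mid [([556.0, 115.0, 34.0], 0.6), ([570.0, -72.0, 6.0], 0.25)]
bushing_mid []
bushing_mid [([574.0, -71.0, 10.0], 0.71), ([527.0, -358.0, 11.0], 0.67)]
tip 173.4 q [[-0.72, 0.78, 1.42, 0.0, 0.94, -0.82]] cur [ 526.4 -359.9  260.6]
1[ 526 -360   26] [-0.01, -0.0, 0.66] [0.0, -0.0, -0.0] rows 2
```

Request:
play_rows(
  slide=[
    [0,0,0.35],
    [0,0,0.6],
    [0,0,0.65],
    [0,0,0.66],
    [0,0,0.66],
    [0,0,0.66],
    [0,0,0.66],
    [0,0,0.66],
    [0,0,0.66],
    [0,0,0.66],
  ],
  rotation=[
    [0,0,0],
    [0,0,0],
    [0,0,0],
    [0,0,0],
    [0,0,0],
    [0,0,0],
    [0,0,0],
    [0,0,0],
    [0,0,0],
    [0,0,0],
  ],
  grip=[-0.2,-0.2,-0.2,-0.2,1,1,1,1,-0.2,-0.2],
  grip_force=30,
)

```text
t: 72.6
position: [526.4, -360.0, 181.3]
tool_rot: [-0.0, 0.671, 0.741, 0.001]
contact_force: [0.4, 0.0, -0.6]
width: 0.603
finger_force: 0.0
```

Request:
play_rows(
  slide=[
    [0,0,0],
    [0,0,0],
    [0,0,0],
    [0,0,0],
    [0,0,0],
    [0,0,0],
    [0,0,0],
    [0,0,0],
    [0,0,0],
    [0,0,0],
  ],
  rotation=[
    [0,0,0.11],
    [0,0,0.22],
    [0,0,0.33],
    [0,0,0.44],
    [0,0,0.55],
    [0,0,0.66],
    [0,0,0.77],
    [0,0,0.88],
    [0,0,1],
    [0,0,1],
  ],
  grip=[-0.2,-0.2,-0.2,-0.2,-0.2,-0.2,-0.2,-0.2,-0.2,-0.2],
)

```text
t: 73.85
position: [526.4, -360.0, 181.1]
tool_rot: [-0.001, 0.999, 0.05, 0.001]
contact_force: [-0.1, -1.0, 0.1]
width: 0.596
finger_force: 0.0
```

Request:
play_rows(
  slide=[
    [0,0,0],
    [0,0,0],
    [0,0,0],
    [0,0,0],
    [0,0,0],
    [0,0,0],
  ],
  rotation=[
    [0,0,0],
    [0,0,0],
    [0,0,0],
    [0,0,0],
    [0,0,0],
    [0,0,0],
  ],
  grip=[1,1,1,1,1,1],
  grip_force=60,
)

```text
t: 74.6
position: [526.5, -360.1, 181.6]
tool_rot: [-0.001, 0.999, 0.05, 0.001]
contact_force: [-0.0, 0.7, 4.5]
width: 0.264
finger_force: 59.3
```

```bash
python3 st.py; python3 - <<'E'
from h import *
p,F,q=cur();F2=down(np.radians(5.75));up=p+[0,0,115]
chain([('up',up,F)]+[(f'm{i}',up+(np.r_[STUD+[.4,0],up[2]]-up)*i/5,F2) for i in range(1,6)],p,F)
E
```

```text
[ 526.5 -360.1  181.6] [ -26.6 -477.6] [-0.   0.7  4.5] [0.009 0.027 0.032] t 74.6
up[ 527 -360  142] [0.0, -0.0, -0.96] [0.0, 0.0, 0.0] rows 2 
m1[ 532 -265  142] [0.13, -0.79, 0.0] [-0.0, -0.0, -0.0] rows 2 
m2[ 537 -169  142] [0.12, -0.79, 0.01] [-0.0, -0.0, -0.0] rows 2 
m3[543 -74 142] [0.12, -0.78, -0.0] [-0.0, -0.0, -0.0] rows 2 
m4[548  22 142] [0.13, -0.79, -0.0] [-0.0, -0.0, -0.0] rows 2 
m5[554 118 142] [0.12, -0.79, 0.0] [-0.0, -0.0, -0.0] rows 2
```

Request:
play_rows(
  slide=[
    [0,0,-0.48],
    [0,0,-0.96],
    [0,0,-0.96],
  ],
  rotation=[
    [0,0,0],
    [0,0,0],
    [0,0,0],
  ],
  grip=[1,1,1],
)

```text
t: 74.97
position: [527.1, -361.0, 301.5]
tool_rot: [0.002, 0.999, 0.05, 0.004]
contact_force: [0.7, -0.4, -0.2]
width: 0.267
finger_force: 59.1
```

Request:
play_rows(
  slide=[
    [0.06,-0.4,0],
    [0.13,-0.79,0],
    [0.13,-0.79,0],
  ],
  rotation=[
    [0,0,0],
    [0,0,0],
    [0,0,0],
  ],
  grip=[1,1,1],
)

```text
t: 75.35
position: [532.4, -261.3, 295.4]
tool_rot: [-0.003, 0.999, 0.051, -0.001]
contact_force: [-0.7, -0.5, 0.1]
width: 0.266
finger_force: 59.1
```

Request:
play_rows(
  slide=[
    [0.06,-0.4,0],
    [0.12,-0.79,0],
    [0.12,-0.79,0],
  ],
  rotation=[
    [0,0,0],
    [0,0,0],
    [0,0,0],
  ],
  grip=[1,1,1],
)

```text
t: 75.72
position: [537.3, -166.6, 296.0]
tool_rot: [-0.002, 0.999, 0.051, -0.0]
contact_force: [-0.4, -0.7, -0.4]
width: 0.266
finger_force: 59.2
```

Request:
play_rows(
  slide=[
    [0.06,-0.4,0],
    [0.12,-0.78,0],
    [0.12,-0.78,0],
  ],
  rotation=[
    [0,0,0],
    [0,0,0],
    [0,0,0],
  ],
  grip=[1,1,1],
)

```text
t: 76.1
position: [542.6, -72.9, 296.6]
tool_rot: [-0.001, 0.999, 0.051, 0.0]
contact_force: [-0.5, -0.7, -0.3]
width: 0.268
finger_force: 59.3
```

Request:
play_rows(
  slide=[
    [0.06,-0.4,0],
    [0.13,-0.79,0],
    [0.13,-0.79,0],
  ],
  rotation=[
    [0,0,0],
    [0,0,0],
    [0,0,0],
  ],
  grip=[1,1,1],
)

```text
t: 76.47
position: [549.0, 22.5, 297.0]
tool_rot: [-0.001, 0.999, 0.051, 0.001]
contact_force: [0.5, -0.5, -0.9]
width: 0.267
finger_force: 59.3
```

Request:
play_rows(
  slide=[
    [0.06,-0.4,0],
    [0.12,-0.79,0],
    [0.12,-0.79,0],
    [0.12,-0.79,0],
    [0.12,-0.79,0],
    [0.12,-0.79,0],
  ],
  rotation=[
    [0,0,0],
    [0,0,0],
    [0,0,0],
    [0,0,0],
    [0,0,0],
    [0,0,0],
  ],
  grip=[1,1,1,1,1,1],
)

```text
t: 77.22
position: [553.7, 116.2, 297.7]
tool_rot: [-0.001, 0.999, 0.049, 0.001]
contact_force: [-0.0, 0.4, -0.7]
width: 0.267
finger_force: 59.3
```

```bash
python3 st.py; python3 go.py 553.5 117.6 233 5.75
```

```text
[553.7 116.2 297.7] [ 0.6 -1.3] [-0.   0.4 -0.7] [-0.061  0.033 -0.064] t 77.225
tip 173.4 q [[0.07, 0.6, 1.62, 0.0, 0.92, 1.54]] cur [553.7 116.2 297.7]
1[554 118  78] [-0.0, -0.01, 0.54] [-0.0, -0.0, -0.0] rows 2
```

Request:
play_rows(
  slide=[
    [0,0,0.3],
    [0,0,0.5],
    [0,0,0.53],
    [0,0,0.53],
    [0,0,0.53],
    [0,0,0.53],
  ],
  rotation=[
    [0,0,0],
    [0,0,0],
    [0,0,0],
    [0,0,0],
    [0,0,0],
    [0,0,0],
  ],
  grip=[1,1,1,1,1,1],
)

```text
t: 77.97
position: [553.9, 117.7, 235.1]
tool_rot: [-0.001, 0.999, 0.05, 0.002]
contact_force: [0.9, 0.4, -0.0]
width: 0.265
finger_force: 59.3
```

```bash
python3 st.py
```

```text
[553.9 117.7 235.1] [0.7 0.1] [ 0.9  0.4 -0. ] [ 0.018  0.014 -0.073] t 77.975
```

Request:
play_rows(
  slide=[
    [0,0,0.03],
    [0,0,0.06],
    [0,0,0.08],
    [0,0,0.1],
    [0,0,0.115],
    [0,0,0.115],
    [0,0,0.115],
  ],
  rotation=[
    [0,0,0],
    [0,0,0],
    [0,0,0],
    [0,0,0],
    [0,0,0],
    [0,0,0],
    [0,0,0],
  ],
  grip=[1,1,1,1,1,1,1],
)

```text
t: 78.85
position: [553.7, 117.7, 220.4]
tool_rot: [-0.001, 0.999, 0.05, 0.001]
contact_force: [0.4, 0.7, -0.9]
width: 0.264
finger_force: 59.3
```

```bash
python3 st.py
```

```text
[553.7 117.7 220.4] [0.6 0.2] [ 0.4  0.7 -0.9] [-0.021 -0.018 -0.053] t 78.85
```

Request:
play_rows(
  slide=[
    [0,0,0.005],
    [0,0,0.005],
    [0,0,0.005],
    [0,0,0.005],
    [0,0,0.005],
    [0,0,-0.3],
    [0,0,-0.9],
    [0,0,-0.9],
    [0,0,-0.9],
  ],
  rotation=[
    [0,0,0],
    [0,0,0],
    [0,0,0],
    [0,0,0],
    [0,0,0],
    [0,0,0],
    [0,0,0],
    [0,0,0],
    [0,0,0],
  ],
  grip=[1,-0.1,-0.1,-0.1,-0.1,-0.1,-0.1,-0.1,-0.1],
)

```text
t: 79.97
position: [553.4, 117.4, 328.8]
tool_rot: [-0.001, 0.999, 0.05, 0.001]
contact_force: [0.3, -0.1, 0.3]
width: 0.55
finger_force: 0.0
```

Request:
play_rows(
  slide=[
    [-0.5,0,0],
    [-0.9,0,-0.1],
    [-0.9,0,-0.1],
    [-0.9,0,-0.1],
  ],
  rotation=[
    [0,0,0],
    [0,0,0],
    [0,0,0],
    [0,0,0],
  ],
  grip=[-0.1,-0.1,-0.1,-0.1],
)

```text
t: 80.47
position: [446.4, 106.7, 339.4]
tool_rot: [-0.001, 0.999, 0.049, 0.0]
contact_force: [0.6, 0.3, -0.7]
width: 0.549
finger_force: 0.0
```

```bash
python3 st.py; python3 - <<'E'
from h import *
t=optics.get_image('top');sd=optics.get_image('side')
for l in('bushing_mid','gauge0','bar_slot'):
  for pp in(t,sd): print(l,[(np.round(d['at']).tolist(),round(d['conf'],2)) for d in finder.landmark_of(l,pp)][:6])
a=cv2.resize(sd['img'][125:245,245:405],(800,600),interpolation=2)
save(a,'fin.png')
E
```

```text
[446.4 106.7 339.4] [-106.7  -10.8] [ 0.6  0.3 -0.7] [-0.019  0.05   0.056] t 80.475
bushing_mid [([552.0, 121.0, 49.0], 0.55)]
bushing_mid [([556.0, 122.0, 48.0], 0.43)]
gauge0 [([824.0, 252.0, 21.0], 0.84), ([271.0, 394.0, 22.0], 0.84), ([636.0, 118.0, 63.0], 0.72), ([639.0, 27.0, 63.0], 0.63), ([646.0, -50.0, 59.0], 0.49), ([371.0, 246.0, 21.0], 0.42)]
gauge0 [([635.0, 114.0, 61.0], 0.87), ([823.0, 248.0, 19.0], 0.84), ([271.0, 395.0, 16.0], 0.84), ([648.0, -49.0, 56.0], 0.82), ([369.0, 246.0, 24.0], 0.64), ([637.0, 32.0, 58.0], 0.56)]
bar_slot [([554.0, 115.0, 15.0], 0.89)]
bar_slot [([558.0, 116.0, 14.0], 0.81), ([554.0, 114.0, 32.0], 0.7)]
```

View pics/fin.png

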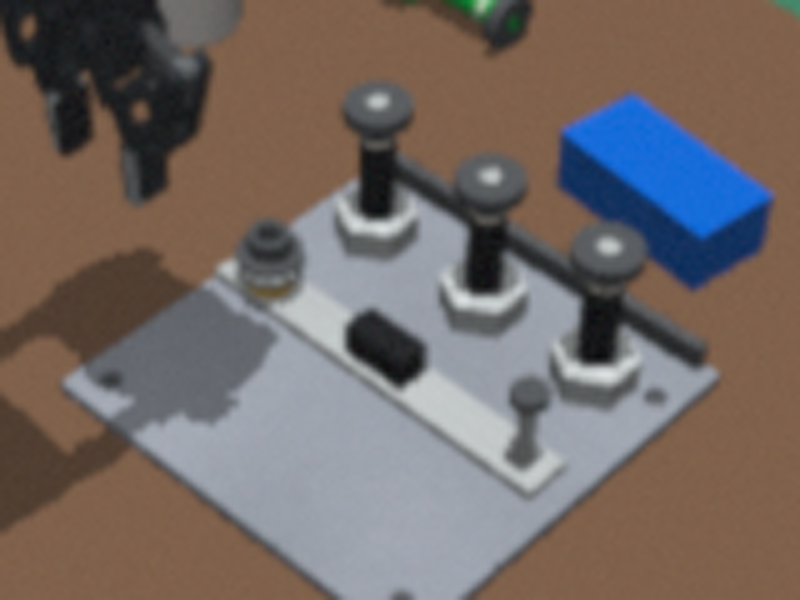

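The stack at (268,260) is spacer, washer and bushing, with the bushing flange down. All three gauges stand and the bar is flat. I hand in.

```bash
python3 -c "
from rig import job
print(job.close_job())"
```

```text
the job is handed in; nothing more can be done
None
```

I handed the job in at about 80 s: the final picture shows all three gauges standing, the bar flat over the stud, and spacer, washer and flange-down bushing stacked on it; the hand-in returned no verdict.

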